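Show the check weight's underside to the inspection camera

TASK

First turn the focus ring of the inspection camera's lens until its tab lines up with the broad white index line. Then lift the 500 g check weight, the larger of the two standing on the balance pan, and hold it in front of the lens with its underside squarely facing the lens, centred, 100 mm from the lens's front; finish there, still holding it motionless in the air with the ring left at the index. Do not lean on the balance, let the weight touch the camera, drop it or tip it over, and leave the other weights and everything else on the table where they are.

Things in the scene. Friction and masses are not known exactly. Their poses are not given: they have to be found in the camera images.
- balance: Fixed cream precision balance, round steel pan, on a marble slab; it and the camera may swap left and right. Origin on the table under the pan's centre; x to its rear, z up. Pan flat, 156 mm across, top 90 mm above the table. Housing 200 wide, from 168 in front of the pan's centre to 100 behind, 75 high; slab 350 x 270 x 20 reaching 235 in front.
- weight_500: The 500 g check weight: polished steel, upright on the pan. Plain cylinder 38 mm across from its underside up to 46 mm, neck 18 mm across, lifting knob 27 mm across from 57 mm to its top at 66 mm. Either the cylinder or the knob can be gripped. Origin at the centre of its underside, z up along its axis.
- weight_200: The 200 g weight beside it on the pan: same shape but smaller, 28 mm across (cylinder up to 34 mm), 52 mm tall; centres about 65 to 90 mm apart, in any arrangement. Leave it. Origin at the centre of its underside.
- stand: Fixed stand of the inspection camera: dark steel foot 120 x 120 x 12 mm (centre 20 mm behind the origin), yoke with grey camera body 44 x 44 x 58 mm and black lens. Origin on the table under the focus ring; at yaw 0 its front faces the robot (-x). The lens looks up and to the front, its axis leaning 30 degrees from vertical toward -x of this frame.
- lens_front (a point): Centre of the lens's front face, about 142 mm above the table. Its z axis is the optical axis, pointing out of the lens; its x axis, square to that, points up and to the rear, to the side where the index line is; y as in the stand's frame.
- ring_center (a point): Centre of the focus ring, on the optical axis 23 mm behind lens_front; same axes (does not turn). Ring knurled, 40 mm across, 22 mm long (11 each way). Ahead of it a fixed barrel 37 mm across ends at lens_front; behind it a fixed collar 41 mm across with the white scale ends 19 mm from here, then a 31 mm barrel; the camera body's face is 31 mm behind here. Free room beside the ring.
- focus_ring (a joint): Ring angle about the optical axis (rad), limits -0.5 to 1.7; 0 = index: tab in line with the broad white line on the +x side of lens_front. Positive is anticlockwise looking into the lens from in front; the tab points along (cos q, sin q, 0) in the lens_front frame. Starts at 0.6 to 1.4, stays where left, takes 0.05 N m. The finer ticks are only a scale.
- ring_tab (a point): Outer end of the focus ring's tab, a black stub with a white line, 29 mm from the optical axis, 6 mm wide and 10 mm long along the axis; turns with the ring.
- weight_case: Bystander: fixed wooden weight block 75 x 170 x 32 mm at the back with four sockets, two of them empty. Origin at the centre of its underside.
- weight_100: Bystander: 100 g weight in the block, 23 mm across. Origin at its underside.
- weight_50: Bystander: 50 g weight in the block, 18 mm across. Origin at its underside.
- lens_cap: Bystander: black lens cap 42 mm across, 9 mm high, lying in front of the camera foot. Origin at its underside.
- sample_jar: Bystander: ochre sample jar with white cap, 48 mm across, 62 mm high, behind the camera. Origin at its underside.
- forceps: Bystander: steel forceps about 135 mm long, lying across the front of the marble slab. Origin under its middle.
- spirit_lamp: Bystander: round aluminium spirit lamp, unlit, 76 mm across, 86 mm high. Origin at its underside.
- dish: Bystander: white ceramic dish 90 mm across, 16 mm high. Origin at its underside.
- reagent_bottle: Bystander: amber bottle 62 mm across, 130 mm high. Origin at its underside.
Not all that is in view belongs to the job. Leave any brown or purple look-alike of the weight_500 alone.

How it is judged:
On the way, in this order (a step that is already met when the one before it is completed fails the run):
1. the focus ring's tab stands at the index line, the weight still on the pan (value of joint focus_ring between -0.15 and 0.15 rad and distance of weight_500 from where it was at the start of the episode below 0.02 m), for 0.3 s.
2. the 500 g weight is lifted clear of the pan in the fingers (z of weight_500 in the frame of balance above 0.11 m and contact force between weight_500 and the fingers above 1 N and contact force between weight_500 and balance below 0.1 N), for 0.2 s.
At the end, for the whole second after the job is handed in: Fingers hold the 500 g weight still in the air, touching nothing else: underside 100+-10 mm before the lens, within 10 mm of its axis each way, square within 8 degrees; ring within 0.15 rad of the index; other weights moved under 20 mm, the rest under 30 mm (z of weight_500 in the frame of lens_front between 0.09 and 0.11 m and x of weight_500 in the frame of lens_front between -0.01 and 0.01 m and y of weight_500 in the frame of lens_front between -0.01 and 0.01 m and angle between the z axis of weight_500 and the z axis of lens_front, either way round below 0.14 rad and angle between weight_500's own z axis and vertical below 1 rad and contact force between weight_500 and the fingers above 1 N and contact force between weight_500 and stand below 0.1 N and contact force between weight_500 and balance below 0.1 N and linear speed of weight_500 below 0.02 m/s and angular speed of weight_500 below 0.15 rad/s and value of joint focus_ring between -0.15 and 0.15 rad and distance of each of weight_200, weight_100, weight_50 from where it was at the start of the episode below 0.02 m and distance of each of lens_cap, sample_jar, forceps, spirit_lamp, dish, reagent_bottle from where it was at the start of the episode below 0.03 m); the arm keeps its last pose, push and grip.
It fails at once if the 200 g weight is shoved or knocked over (distance of weight_200 from where it was at the start of the episode above 0.02 m or angle between weight_200's own z axis and vertical above 0.4 rad).
It fails at once if the 500 g weight is dropped or knocked over (angle between weight_500's own z axis and vertical above 1.2 rad).
It fails at once if the 500 g weight strikes the camera (contact force between weight_500 and stand above 1 N).
It fails at once if the robot or the weight leans on the balance (contact force between any of the arm, the fingers and balance above 10 N or contact force between weight_500 and balance above 50 N).
It fails at once if a bystander is pushed away (distance of any of weight_100, weight_50 from where it was at the start of the episode above 0.02 m or distance of any of lens_cap, sample_jar, forceps, spirit_lamp, dish, reagent_bottle from where it was at the start of the episode above 0.03 m).
It also fails if it takes over 54 s, if anything falls off the work surface, if the arm or the gripper's body presses on something with over 40 N, if the wrist force passes 120 N, or if a joint passes its speed limit or range.

ROBOT

A 6-joint arm with a two-finger parallel gripper is mounted at the origin on the work surface. World frame = base frame: x ahead of the robot, y to its left, z up, the work surface at z = 0. Lengths are in m, angles in rad, forces in N, time in s.
With the tool pointing down it reaches from about 0.425 to 1.125 m from the base axis. Payload 14.9 kg.
Tool frame: the origin (TCP) lies at the very end of the fingers, on their centre line; the grasp point (between the pads) lies 19 mm behind it; z points along the fingers, x is the direction in which the jaws open and shut, and the axes are right-handed (so a half turn about z gives the same grasp; the last joint's range is limited). The gripper opens to 91 mm and grips with 3 to 60 N. Pads are 32 mm wide; open, the fingers measure 118 mm over their backs; the gripper's body (76 mm by 178 mm) begins 60 mm behind the grasp point.
Start: joints at [-1.36, 0.379, 1.734, -0, 1.028, -0.033], TCP at [0.169, -0.679, 0.185] pointing down, gripper open.
Joint ranges: [-2.77, 2.77], [-0.74, 2.19], [0, 2.66], [-1.06, 4.2], [0.31, 2.87], [-3.08, 3.08]. Speed limits (rad/s): [1.89, 1.89, 2.39, 3.14, 3.14, 3.14].

INTERFACE

Orientations are given as [roll, pitch, yaw] about the fixed x, y, z axes, in that order (R = Rz(yaw) Ry(pitch) Rx(roll)).
In Python, from plant import env gives the robot as it stands.
- The arm moves only by the tool drive_tool, never from a script. Its argument "plan" is text: rows parted by semicolons, each of 6 numbers parted by spaces: the shift along the tool's x, y, z in m, then the turn, a rotation vector about the tool's x, y, z in rad. In form: tx ty tz ax ay az; .... A call has exactly 8 rows; each row shifts and turns the commanded pose from where the row before left it, along the tool's axes as they then stand; what a row does not reach is not made up. A row lasts 1/8 s, in which the tool goes at most 62.5 mm and 10.7 degrees, less where a joint would pass 70% of its speed; a pose out of reach is approached as far as the arm can. A call with a gripper value outside its range is refused whole. "gripper" is the finger opening in m, from 0 to 0.0912, set as the call begins (left out, the last holds). The fingers move at their own pace and stop on an object; "squeeze" is the grip in N (left out, the last holds). Time passes only in rows, so rows that do not move let the fingers close, or fill a call up. It gives the time, the measured TCP pose, the force and the opening at its end, in the units of the state.
- env.state(): the state, without advancing time (a new reading comes with each control period).
- env.camera(name): name is "side" or "top" or "wrist"; returns the picture (420x560x3 uint8, blue, green, red); there is no depth.
- env.camera_params(name): a dict with "intrinsics" (3x3 intrinsics, pixels), "R" (3x3) and "t" (3): a world point X has camera coordinates R X + t. Camera axes: x right, y down, z forward; pixel columns grow to the right and rows downward; lengths in m; the calibration is good to about 2 mm. A picture is of the moment at which its call begins: read the wrist's pose just before it. camera_params takes no time and is no camera call; for the wrist camera it gives the pose at the moment of the call.
- env.finish_job(): hands the job in, once; it reports no verdict.
Trained networks look in the newest picture that a camera, given by its name, has taken for a name from the list of things; names that differ only in an ending like _2 or _b are one class to them, and where a whole thing is asked for, a point or a joint stands for the part that bears it (a point fixed in the world has none). Each returns a list of dicts, best first, with "confidence" (0 to 1); they miss things now and then, are a little off and sometimes report something else, mostly with a low value. They report only what shows in the picture. A call takes as long as a camera call. They do not tell look-alikes from the thing itself.
- env.find_in(camera, label): "extent" ([left, top, right, bottom] in pixels, round what is visible of it).
- env.spot_point(camera, label): "uv" ([column, row] in pixels: a listed point, or the origin of a listed thing).
The state is a dict: "time_s": time; "joints": joint angles; "qvel": joint speeds; "joint_torque": joint torques, N m; "eef_pos": TCP position; "tool_rot": TCP orientation; "force": force on the tool from outside, world axes, zero at the start; "moment": the same for the moment, N m; "gripper_width": opening from 0.0 (shut) to 1.0 (fully open).
Only numpy, scipy, OpenCV 4.12 (cv2) and the standard library are available. Lean on these libraries where they do the work, as an engineer would, in place of code of your own. Each camera call takes 0.05 s, during which the arm holds its last target. There are 200 camera calls.

## Working session

There is one attempt and no reset: what is moved stays moved. The work goes in short steps, Python scripts to look and compute and a tool call to move; the robot and the scene stay as the last step left them, time stands still between calls to the robot, and variables do not carry over. Pictures are saved under pics/ and viewed, about 8 in all and at most 12, crops included, and the job is handed in when it is done.

Besides the shell and the picture viewer there is one more tool, called after "Call:" by a JSON object that holds its "op" and its "data", one argument or row to a line. drive_tool: Moves the arm, as the interface text tells. Its arguments: {"type":"object","properties":{"plan":{"type":"string"},"gripper":{"type":"number"},"squeeze":{"type":"number"}},"required":["plan"]}

```bash
ls; mkdir -p pics; cat > h.py <<'E'
import numpy as np, cv2
from scipy.spatial.transform import Rotation as R
from plant import env
def snap(c,n=None):
    im=env.camera(c)
    if n: cv2.imwrite(f'pics/{n}.png',im)
    return im
def cam(c):
    p=env.camera_params(c); return np.array(p['intrinsics']),np.array(p['R']),np.array(p['t'])
def proj(P,X):
    K,Rc,t=P; x=K@(Rc@np.asarray(X)+t); return x[:2]/x[2]
def ray(P,uv):
    K,Rc,t=P; d=Rc.T@np.linalg.solve(K,[*uv,1.]); return -Rc.T@t,d
def onz(P,uv,z):
    o,d=ray(P,uv); return o+d*(z-o[2])/d[2]
def tri(obs):
    A=np.zeros((3,3));b=np.zeros(3)
    for P,uv in obs:
        o,d=ray(P,uv);d=d/np.linalg.norm(d);M=np.eye(3)-np.outer(d,d);A+=M;b+=M@o
    return np.linalg.solve(A,b)
def pose():
    s=env.state(); return np.array(s['eef_pos']),s['tool_rot'],s
E
python3 - <<'E'
from h import *
np.set_printoptions(precision=3,suppress=True)
print(env.state())
ims=[]
for c in ['side','top','wrist']:
    im=snap(c,c+'0'); P=cam(c); print(c,'campos',-P[1].T@P[2])
    for l in ['balance','weight_500','weight_200','stand','lens_front','ring_center','ring_tab','lens_cap','sample_jar']:
        r=env.spot_point(c,l)
        print(c,l,[(np.round(q['uv'],1),round(q['confidence'],2)) for q in r[:3]])
E
```

```text
pics
{'time_s': 0.0, 'joints': array([-1.36 ,  0.379,  1.735,  0.   ,  1.029, -0.033]), 'qvel': array([ 0.   ,  0.001, -0.001,  0.   ,  0.   ,  0.   ]), 'joint_torque': array([ -0.001, -76.373, -43.437,   0.065,   0.043,  -0.   ]), 'eef_pos': array([ 0.169, -0.679,  0.184]), 'tool_rot': array([-3.142,  0.001, -1.327]), 'force': array([-0.585, -0.636, -0.229]), 'moment': array([-0.037,  0.033,  0.031]), 'gripper_width': 1.0004183962909217}
side campos [-0.024 -1.393  1.019]
side balance [(array([298.6, 274.4]), 0.57)]
side weight_500 [(array([307.6, 256.7]), 0.72), (array([306.5, 318.2]), 0.69), (array([354.1, 269.9]), 0.66)]
side weight_200 [(array([307.6, 256.7]), 0.72), (array([306.5, 318.2]), 0.69), (array([354.1, 269.9]), 0.66)]
side stand [(array([261.9, 210.8]), 0.69), (array([292.1, 248. ]), 0.27)]
side lens_front [(array([259.3, 184.9]), 0.76)]
side ring_center [(array([264.6, 184.6]), 0.61)]
side ring_tab [(array([263.4, 184. ]), 0.63)]
side lens_cap []
side sample_jar [(array([288.9, 201.3]), 0.57)]
top campos [0.35  0.019 1.949]
top balance [(array([343.8, 227.4]), 0.91)]

[... 236 characters left out ...]
.6, 222.9]), 0.88), (array([129.5, 242. ]), 0.7), (array([229.3, 247.9]), 0.31)]
top lens_front [(array([221.9, 220. ]), 0.73), (array([216.3, 224. ]), 0.58)]
top ring_center [(array([439. , 211.6]), 0.71), (array([217.7, 219.2]), 0.6)]
top ring_tab [(array([212.6, 212.9]), 0.5), (array([218.8, 189.5]), 0.31)]
top lens_cap [(array([344.3, 227.1]), 0.53), (array([233.4, 245.6]), 0.48)]
top sample_jar [(array([219.4, 189. ]), 0.64), (array([218.5, 225.4]), 0.29), (array([228.7, 248.9]), 0.2)]
wrist campos [ 0.237 -0.663  0.385]
wrist balance []
wrist weight_500 []
wrist weight_200 []
wrist stand []
wrist lens_front []
wrist ring_center []
wrist ring_tab []
wrist lens_cap []
wrist sample_jar []
```

```bash
python3 - <<'E'
from h import *
np.set_printoptions(precision=3,suppress=True)
a=cv2.imread('pics/side0.png');b=cv2.imread('pics/top0.png')
print(a.shape)
A=cv2.resize(a[140:340,160:440],None,fx=2.8,fy=2.8)[:,:784];B=cv2.resize(b[130:330,160:440],None,fx=2.8,fy=2.8)
cv2.imwrite('pics/sidec.png',A);cv2.imwrite('pics/topc.png',B)
S=cam('side');T=cam('top')
for n,uv in dict(bal=(343.8,227.4),w1=(332.9,228.6),w2=(401.5,245.4),w3=(354,172.5)).items(): print(n,onz(T,uv,.09),onz(T,uv,0))
for n,uv in dict(bal=(298.6,274.4),w1=(307.6,256.7),w2=(306.5,318.2),w3=(354.1,269.9)).items(): print('S',n,onz(S,uv,.09),onz(S,uv,0))
for n,s,t in [('lf',(259.3,184.9),(221.9,220)),('rc',(264.6,184.6),(217.7,219.2)),('tab',(263.4,184),(212.6,212.9))]: print(n,tri([(S,s),(T,t)]),onz(T,t,.14))
print('stand',onz(T,(221.6,222.9),0))
E
```

```text
(420, 560, 3)
bal [ 0.505 -0.201  0.09 ] [ 0.512 -0.212  0.   ]
w1 [ 0.501 -0.164  0.09 ] [ 0.509 -0.173  0.   ]
w2 [ 0.44  -0.397  0.09 ] [ 0.444 -0.417  0.   ]
w3 [ 0.695 -0.242  0.09 ] [ 0.712 -0.255  0.   ]
S bal [ 0.454 -0.321  0.09 ] [ 0.501 -0.218  0.   ]
S w1 [ 0.518 -0.248  0.09 ] [ 0.57  -0.137  0.   ]
S w2 [ 0.399 -0.505  0.09 ] [ 0.44  -0.419  0.   ]
S w3 [ 0.624 -0.365  0.09 ] [ 0.687 -0.266  0.   ]
lf [0.524 0.216 0.125] [0.532 0.212 0.14 ]
rc [0.539 0.228 0.116] [0.534 0.226 0.14 ]
tab [0.552 0.249 0.107] [0.556 0.243 0.14 ]
stand [0.535 0.228 0.   ]
```

View pics/sidec.png

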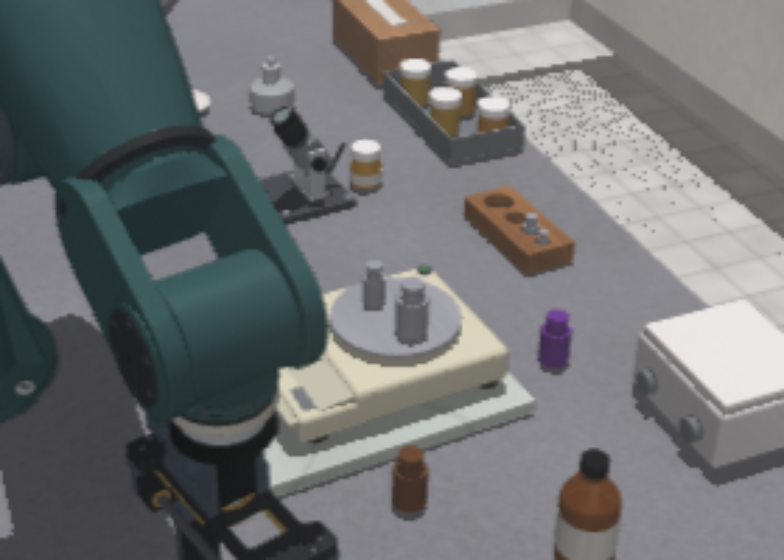

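View pics/topc.png

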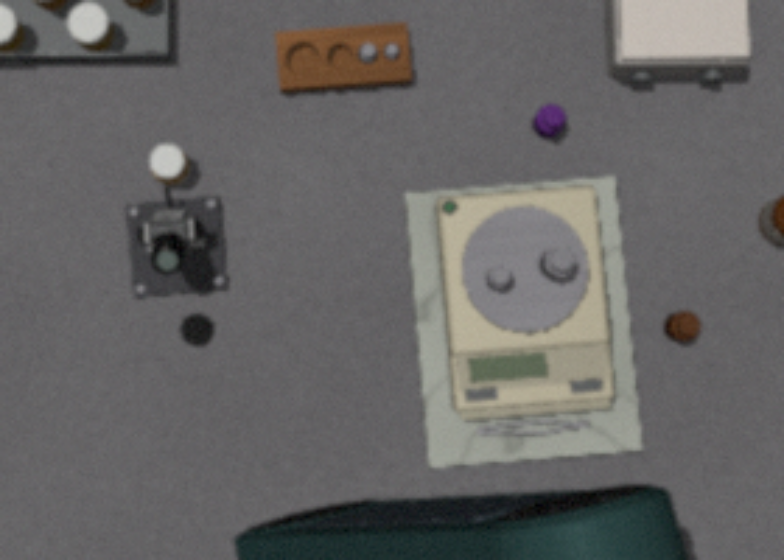

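The side crop shows the 500 g weight on the pan's right at about (412,320) and the 200 g at (374,285). In the top crop they are at (560,262) and (500,278). The camera stand is at top crop (178,247) with a yaw of about 0.1. The purple and brown look-alikes stand off the pan.

```bash
cat >> h.py <<'E'
def lensR(psi):
    z=np.array([-.5*np.cos(psi),-.5*np.sin(psi),np.sqrt(.75)]); y=np.array([-np.sin(psi),np.cos(psi),0]); return np.stack([np.cross(y,z),y,z],1)
def toolR(L,th): # tool z=-lens z, tool x at angle th in lens frame
    x=L@[np.cos(th),np.sin(th),0]; z=-L[:,2]; return np.stack([x,np.cross(z,x),z],1)
def rows(wps):
    "list of (p,Rot matrix) -> prints rows"
    out=[]
    for (p,A),(q,B) in zip(wps,wps[1:]):
        t=A.T@(q-p); w=R.from_matrix(A.T@B).as_rotvec(); out.append(' '.join('%.4f'%v for v in [*t,*w]))
    while len(out)%8: out.append('0 0 0 0 0 0')
    for i in range(0,len(out),8): print('; '.join(out[i:i+8]),'\n')
def now():
    p,r,s=pose(); return p,R.from_euler('xyz',r).as_matrix()
def path(A,B,n,cyl=False,zmid=None,nz=0):
    "interpolate"
    p0,R0=A;p1,R1=B;W=[]
    a0,a1=np.arctan2(p0[1],p0[0]),np.arctan2(p1[1],p1[0]); r0,r1=np.hypot(*p0[:2]),np.hypot(*p1[:2])
    Z=lambda a:R.from_euler('z',a).as_matrix()
    if not cyl: Q0,Q1=R0,R1
    else: Q0,Q1=Z(-a0)@R0,Z(-a1)@R1
    w=R.from_matrix(Q0.T@Q1).as_rotvec()
    for i in range(n+1):
        s=i/n; Q=Q0@R.from_rotvec(s*w).as_matrix()
        if cyl:
            a=a0+s*(a1-a0);r=r0+s*(r1-r0);z=p0[2]+s*(p1[2]-p0[2])
            if zmid: z=p0[2]+(zmid-p0[2])*min(1,i/nz) if i<=n-nz else zmid+(p1[2]-zmid)*(i-n+nz)/nz
            W.append((np.array([r*np.cos(a),r*np.sin(a),z]),Z(a)@Q))
        else: W.append((p0+s*(p1-p0),Q))
    return W
E
python3 - <<'E'
from h import *
L=lensR(.11); lf=np.array([.524,.227,.142])
rows(path(now(),(lf+.13*L[:,2],toolR(L,.6-np.pi/2)),24,True,.32,6))
T=cam('top');print([onz(T,(360,223.6),.156),onz(T,(338.6,229.3),.142),onz(T,(348.2,226.4),.09)])
E
```

```text
-0.0098 -0.0511 -0.0226 0.0081 0.0220 -0.0207; -0.0120 -0.0501 -0.0224 0.0097 0.0213 -0.0207; -0.0141 -0.0490 -0.0224 0.0113 0.0206 -0.0206; -0.0160 -0.0478 -0.0224 0.0128 0.0198 -0.0205; -0.0179 -0.0464 -0.0224 0.0143 0.0190 -0.0203; -0.0197 -0.0451 -0.0225 0.0158 0.0180 -0.0201; -0.0241 -0.0421 -0.0003 0.0171 0.0170 -0.0199; -0.0261 -0.0402 -0.0006 0.0184 0.0159 -0.0196 

-0.0279 -0.0383 -0.0009 0.0197 0.0148 -0.0193; -0.0296 -0.0363 -0.0013 0.0209 0.0135 -0.0190; -0.0311 -0.0341 -0.0017 0.0220 0.0123 -0.0186; -0.0325 -0.0320 -0.0021 0.0230 0.0109 -0.0182; -0.0337 -0.0298 -0.0027 0.0239 0.0096 -0.0177; -0.0348 -0.0275 -0.0032 0.0248 0.0081 -0.0172; -0.0357 -0.0252 -0.0038 0.0256 0.0067 -0.0167; -0.0365 -0.0230 -0.0044 0.0263 0.0052 -0.0162 

-0.0371 -0.0206 -0.0050 0.0268 0.0036 -0.0156; -0.0376 -0.0183 -0.0057 0.0273 0.0021 -0.0151; -0.0409 -0.0130 0.0037 0.0277 0.0005 -0.0145; -0.0411 -0.0104 0.0029 0.0280 -0.0011 -0.0138; -0.0411 -0.0080 0.0021 0.0282 -0.0027 -0.0132; -0.0410 -0.0055 0.0013 0.0283 -0.0043 -0.0125; -0.0407 -0.0031 0.0005 0.0283 -0.0059 -0.0119; -0.0402 -0.0008 -0.0003 0.0282 -0.0074 -0.0112 

[array([ 0.51109463, -0.24756732,  0.156     ]), array([ 0.4943409 , -0.17767322,  0.142     ]), array([ 0.50798515, -0.21657094,  0.09      ])]
```

Call:
{"op": "drive_tool", "data": {
  "plan": "-0.010 -0.051 -0.0226 0.008 0.022 -0.0207; -0.012 -0.050 -0.0224 0.0097 0.0213 -0.0207; -0.014 -0.049 -0.0224 0.0113 0.0206 -0.0206; -0.016 -0.0478 -0.0224 0.0128 0.0198 -0.0205; -0.018 -0.0464 -0.0224 0.0143 0.019 -0.0203; -0.0197 -0.0451 -0.0225 0.0158 0.018 -0.0201; -0.0241 -0.0421 -0.0003 0.0171 0.017 -0.0199; -0.0261 -0.0402 -0.0006 0.0184 0.0159 -0.0196",
  "gripper": 0.0912
}}

```text
time_s: 2.5
eef_pos: [0.4726, -0.4258, 0.3205]
tool_rot: [-3.046, -0.161, -1.169]
force: [0.1, 0.1, -0.4]
gripper_width: 0.998
```

Call:
{"op": "drive_tool", "data": {
  "plan": "-0.0279 -0.0383 -0.0009 0.0197 0.0148 -0.0193; -0.0296 -0.0363 -0.0013 0.0209 0.0135 -0.0190; -0.0311 -0.0341 -0.0017 0.0220 0.0123 -0.0186; -0.0325 -0.0320 -0.0021 0.0230 0.0109 -0.0182; -0.0337 -0.0298 -0.0027 0.0239 0.0096 -0.0177; -0.0348 -0.0275 -0.0032 0.0248 0.0081 -0.0172; -0.0357 -0.0252 -0.0038 0.0256 0.0067 -0.0167; -0.0365 -0.0230 -0.0044 0.0263 0.0052 -0.0162"
}}

```text
time_s: 3.5
eef_pos: [0.5668, -0.0812, 0.3203]
tool_rot: [-2.888, -0.264, -1.038]
force: [0.3, -0.6, 0.6]
gripper_width: 1.0
```

Call:
{"op": "drive_tool", "data": {
  "plan": "-0.0371 -0.0206 -0.0050 0.0268 0.0036 -0.0156; -0.0376 -0.0183 -0.0057 0.0273 0.0021 -0.0151; -0.0409 -0.0130 0.0037 0.0277 0.0005 -0.0145; -0.0411 -0.0104 0.0029 0.0280 -0.0011 -0.0138; -0.0411 -0.0080 0.0021 0.0282 -0.0027 -0.0132; -0.0410 -0.0055 0.0013 0.0283 -0.0043 -0.0125; -0.0407 -0.0031 0.0005 0.0283 -0.0059 -0.0119; -0.0402 -0.0008 -0.0003 0.0282 -0.0074 -0.0112"
}}

```text
time_s: 4.5
eef_pos: [0.4586, 0.221, 0.2547]
tool_rot: [-2.696, -0.286, -0.926]
force: [-0.2, -0.6, -0.1]
gripper_width: 0.998
```

```bash
python3 - <<'E'
from h import *
np.set_printoptions(precision=4,suppress=True)
L=lensR(.11); lf=np.array([.524,.227,.142]); s=env.state(); p,A=now(); print(p,lf+.13*L[:,2]);print(A);print(toolR(L,.6-np.pi/2),s['joints'])
snap('wrist','w1');P=cam('wrist');snap('top');snap('side')
print('cam in tool',A.T@(-P[1].T@P[2]-p), 'axis',A.T@P[1].T)
for l in ['lens_front','ring_center','ring_tab','stand','lens_cap','sample_jar']:
    for c in ['wrist','top','side']:
        print(c,l,[(np.round(q['uv'],1),round(q['confidence'],2)) for q in env.spot_point(c,l)[:3]])
for n,X in dict(lf=lf,rc=lf-.023*L[:,2],stand=lf*[1,1,0]).items(): print(n,proj(P,X))
E
```

```text
[0.4586 0.221  0.2547] [0.4594 0.2199 0.2546]
[[ 0.5768 -0.6479  0.4975]
 [-0.7666 -0.6396  0.0558]
 [ 0.2821 -0.4136 -0.8657]]
[[ 0.5766 -0.6485  0.497 ]
 [-0.7667 -0.6397  0.0549]
 [ 0.2823 -0.4127 -0.866 ]] [ 0.5198 -0.2373  2.3375 -0.3682  0.5849  1.6415]
cam in tool [-0.0026 -0.0686 -0.1995] axis [[ 1.      0.0016 -0.0014]
 [-0.0012  0.9681  0.2506]
 [ 0.0018 -0.2506  0.9681]]
wrist lens_front [(array([286. , 203.6]), 0.78)]
top lens_front [(array([217.2, 223.1]), 0.65)]
side lens_front []
wrist ring_center [(array([287.8, 199.5]), 0.85)]
top ring_center [(array([220. , 221.2]), 0.64), (array([219.4, 222.8]), 0.44), (array([298.9, 147.6]), 0.42)]
side ring_center [(array([261.1, 184.8]), 0.58)]
wrist ring_tab [(array([282.9, 174.7]), 0.5)]
top ring_tab []
side ring_tab [(array([264.4, 184. ]), 0.57), (array([344.3, 227.3]), 0.47)]
wrist stand [(array([261.3, 216.8]), 0.56)]
top stand [(array([219.2, 222.1]), 0.9)]
side stand [(array([262.9, 213. ]), 0.78), (array([367.8, 335.8]), 0.66)]
wrist lens_cap [(array([238.4, 274.7]), 0.61)]
top lens_cap [(array([210.3, 214.2]), 0.33), (array([296.6, 147.5]), 0.32)]
side lens_cap [(array([242.2, 216.1]), 0.46)]
wrist sample_jar [(array([301.2, 159.6]), 0.68)]
top sample_jar [(array([221.5, 190. ]), 0.74)]
side sample_jar [(array([289.1, 206.3]), 0.68)]
lf [286.3831 197.2503]
rc [286.1743 193.2845]
stand [259.4821 218.1034]
```

View pics/w1.png

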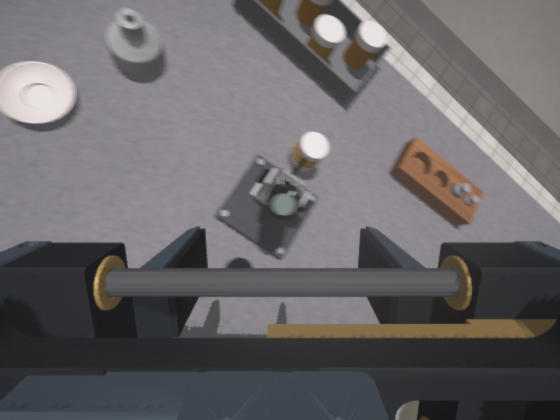

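```bash
python3 - <<'E'
from h import *
im=cv2.imread('pics/w1.png')
cv2.imwrite('pics/w1c.png',cv2.resize(im[145:265,205:335],None,fx=5,fy=5,interpolation=cv2.INTER_CUBIC))
print(cam('wrist')[0])
E
```

```text
[[303.6724856    0.         282.38326325]
 [  0.         303.6724856  211.60599232]
 [  0.           0.           1.        ]]
```

View pics/w1c.png

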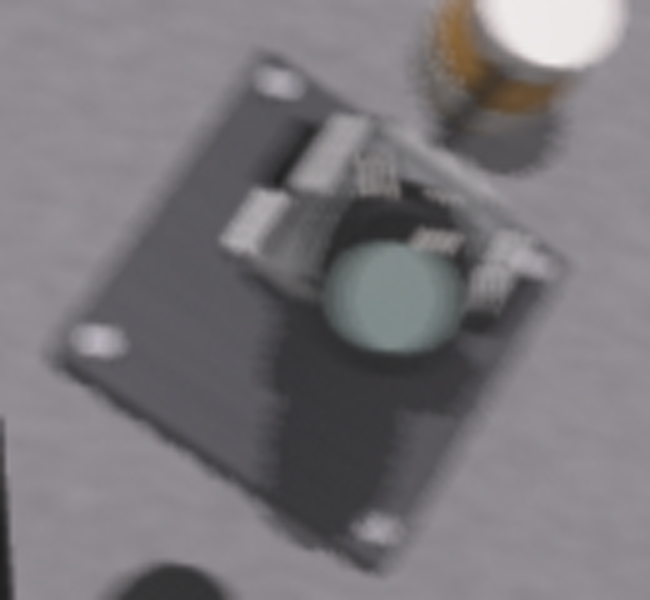

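Foot corners in the crop are at (262,52), (568,262), (378,570) and (52,365), and the lens front is centred at (395,297). A white mark at (437,238) is probably the tab. I'll fit the stand pose and test where the tab would fall.

```bash
python3 - <<'E'
from h import *
np.set_printoptions(precision=4,suppress=True)
P=cam('wrist')
c=[np.array(q)/5+[205,145] for q in [(262,52),(568,262),(378,570),(52,365)]]
X=np.array([onz(P,u-.0,.012) for u in c]);print(X)
print('sides',np.linalg.norm(X-np.roll(X,1,0),axis=1)); C=X.mean(0)
# corners: rear-left, rear-right, front-right, front-left
f=(X[0]+X[1]-X[2]-X[3]); psi=np.arctan2(f[1],f[0]); g=(X[0]+X[3]-X[1]-X[2]); psi2=np.arctan2(-g[0],g[1])
print('C',C,'psi',psi,psi2)
psi=(psi+psi2)/2; L=lensR(psi)
rc=C+np.array([.02*np.cos(psi),.02*np.sin(psi),0])*-1*-1  # placeholder sign
o=C-(-1)*0
o=C+np.array([-.02*np.cos(psi)*-1*-1,-.02*np.sin(psi),0])
o[2]=.122; lf=o+.023*L[:,2]
print('origin',o,'lf',lf,'proj',proj(P,lf),'seen',(284,204.4),'crop',(proj(P,lf)-[205,145])*5)
# lf from the lens pixel at its height
lf2=onz(P,(284,204.4),.142);print('lf2',lf2)
rc=lf2-.023*L[:,2]
for q in np.arange(0,1.6,.2): print('%.1f'%q,(proj(P,rc+L@[.029*np.cos(q),.029*np.sin(q),0])-[205,145])*5,'scale',(proj(P,rc+L@[.0205*np.cos(q),.0205*np.sin(q),-.013])-[205,145])*5)
E
```

```text
[[0.6016 0.2886 0.012 ]
 [0.6145 0.1701 0.012 ]
 [0.496  0.1615 0.012 ]
 [0.483  0.2752 0.012 ]]
sides [0.1194 0.1192 0.1188 0.1144]
C [0.5488 0.2239 0.012 ] psi 0.09290380543079614 0.11126360489323633
origin [0.5289 0.2218 0.122 ] lf [0.5174 0.2206 0.1419] proj [283.2465 206.3577] seen (284, 204.4) crop [391.2325 306.7887]
lf2 [0.5198 0.2213 0.142 ]
0.0 [466.118  174.8247] scale [443.1629 195.602 ]
0.2 [444.4426 162.7632] scale [428.4182 187.4413]
0.4 [420.6817 155.2309] scale [412.281  182.3496]
0.6 [395.8316 152.5616] scale [395.4176 180.5455]
0.8 [370.9419 154.8738] scale [378.5272 182.1064]
1.0 [347.0638 162.0635] scale [362.3104 186.9645]
1.2 [325.1982 173.8103] scale [347.4363 194.9109]
1.4 [306.2485 189.5961] scale [334.5127 205.6056]
```

Pose fit: the lens front is at about (0.519, 0.221, 0.142) with yaw 0.10, and the foot sides measure 114–119 mm against 120. I'll move closer along the viewing direction to read the tab.

Call:
{"op": "drive_tool", "data": {
  "plan": "0 0.005 0.02 0 0 0; 0 0.005 0.02 0 0 0; 0 0.005 0.02 0 0 0; 0 0.005 0.02 0 0 0; 0 0.005 0.02 0 0 0; 0 0 0 0 0 0; 0 0 0 0 0 0; 0 0 0 0 0 0"
}}

```text
time_s: 6.55
eef_pos: [0.493, 0.2097, 0.1588]
tool_rot: [-2.696, -0.286, -0.926]
force: [-0.3, -0.3, 0.0]
gripper_width: 1.0
```

```bash
python3 - <<'E'
from h import *
np.set_printoptions(precision=4,suppress=True)
P=cam('wrist'); im=snap('wrist','w2'); print(now()[0])
L=lensR(.10)
for l in ['lens_front','ring_center','ring_tab']:
    r=env.spot_point('wrist',l); print(l,[(np.round(q['uv'],1),round(q['confidence'],2)) for q in r[:3]])
lf=np.array([.519,.221,.142]);u=proj(P,lf);print('pred',u)
x,y=int(u[0])-65,int(u[1])-65
cv2.imwrite('pics/w2c.png',cv2.resize(im[y:y+100,x:x+130],None,fx=6,fy=6,interpolation=cv2.INTER_CUBIC));print(x,y)
r=env.spot_point('wrist','lens_front')
rc=lf-.023*L[:,2]
for q in np.arange(0,1.6,.2): print('%.1f'%q,(proj(P,rc+L@[.029*np.cos(q),.029*np.sin(q),0])-[x,y])*6,(proj(P,rc+L@[.0205*np.cos(q),.0205*np.sin(q),-.013])-[x,y])*6)
E
```

```text
[0.4929 0.2097 0.1587]
lens_front [(array([288., 202.]), 0.88), (array([496.8, 205.1]), 0.55)]
ring_center [(array([287.7, 198.6]), 0.8), (array([222.8, 291.2]), 0.47)]
ring_tab [(array([279.1, 161.3]), 0.78), (array([305.7, 149.2]), 0.52)]
pred [284.1786 204.0512]
219 139
0.0 [511.5827 184.3985] [471.3966 222.4152]
0.2 [475.0501 163.7596] [446.9191 208.6965]
0.4 [434.9035 150.8263] [420.0835 200.111 ]
0.6 [392.8589 146.1949] [392.0116 197.0369]
0.8 [350.7319 150.0788] [363.8845 199.6094]
1.0 [310.3413 162.2951] [336.8858 207.7136]
1.2 [273.4135 182.2763] [312.1439 220.9906]
1.4 [241.4942 209.1076] [290.6784 238.8585]
```

View pics/w2c.png

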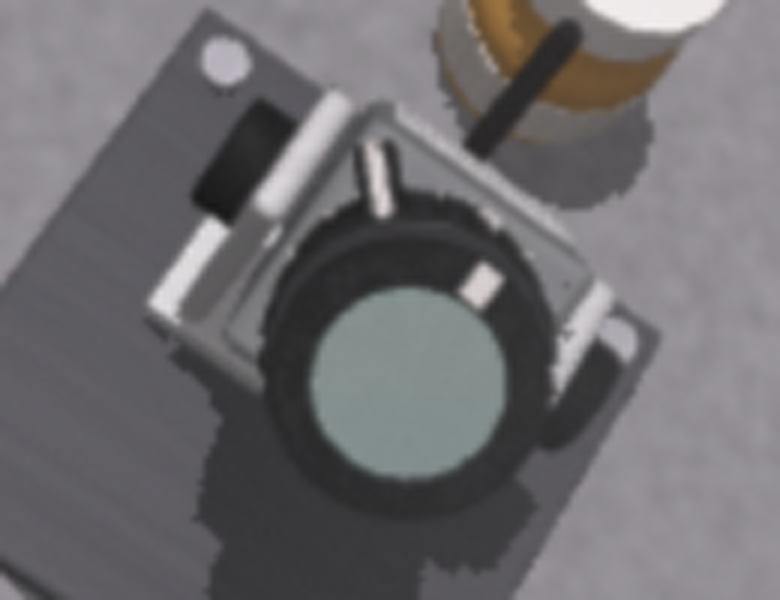

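The tab is clear at (372,143) in the crop, the lens centre at (408,383), and the index line at (482,285) on the face with (490,218) on the collar. That puts q at about 0.78.

```bash
cat > est.py <<'E'
from h import *
psi=.10; L=lensR(psi)
E
python3 - <<'E'
from est import *
np.set_printoptions(precision=4,suppress=True)
from scipy.optimize import minimize_scalar
P=cam('wrist'); x,y=219,139
lf=onz(P,(x+408/6,y+383/6),.142); rc=lf-.023*L[:,2]; print('lf',lf)
tab=lambda q:proj(P,rc+L@[.029*np.cos(q),.029*np.sin(q),0])
u=np.array([x+372/6,y+143/6]); r=minimize_scalar(lambda q:np.sum((tab(q)-u)**2),bounds=(0,1.7),method='bounded');q=r.x;print('q',q,r.fun)
idx=lambda q:proj(P,rc+L@[.0205*np.cos(q),.0205*np.sin(q),-.013])
print('index coll',(idx(0)-[x,y])*6,'face',(proj(P,lf+L@[.015,0,0])-[x,y])*6)
A=now();T=toolR(L,q-np.pi/2)
p0=A[0];d=(p0-lf)@L[:,2];print('depth',d)
m=(lf+d*L[:,2],T);g=(lf-.031*L[:,2],T)
rows(path(A,m,4)[:-1]+path(m,g,8)[:5]);rows(path(m,g,8)[4:])
E
```

```text
lf [0.5208 0.2197 0.142 ]
q 0.7750740798285858 0.013109504887495427
index coll [486.3747 215.8929] face [475.9308 288.4032]
depth 0.02848611212105945
0.0009 -0.0045 0.0000 -0.0008 0.0009 -0.0417; 0.0011 -0.0045 0.0000 -0.0008 0.0009 -0.0417; 0.0013 -0.0044 0.0000 -0.0008 0.0009 -0.0417; 0.0015 -0.0044 0.0000 -0.0008 0.0009 -0.0417; -0.0000 0.0000 0.0074 0.0000 0.0000 0.0000; -0.0000 0.0000 0.0074 0.0000 0.0000 0.0000; 0.0000 -0.0000 0.0074 0.0000 0.0000 0.0000; -0.0000 0.0000 0.0074 0.0000 0.0000 0.0000 

-0.0000 0.0000 0.0074 0.0000 0.0000 0.0000; 0.0000 -0.0000 0.0074 0.0000 0.0000 0.0000; -0.0000 0.0000 0.0074 0.0000 0.0000 0.0000; -0.0000 0.0000 0.0074 0.0000 0.0000 0.0000; 0 0 0 0 0 0; 0 0 0 0 0 0; 0 0 0 0 0 0; 0 0 0 0 0 0
```

Call:
{"op": "drive_tool", "data": {
  "plan": "0.0009 -0.0045 0 -0.0008 0.0009 -0.0417; 0.0011 -0.0045 0 -0.0008 0.0009 -0.0417; 0.0013 -0.0044 0 -0.0008 0.0009 -0.0417; 0.0015 -0.0044 0 -0.0008 0.0009 -0.0417; 0 0 0.0074 0 0 0; 0 0 0.0074 0 0 0; 0 0 0.0074 0 0 0; 0 0 0.0074 0 0 0"
}}

```text
time_s: 7.8
eef_pos: [0.5214, 0.2195, 0.1399]
tool_rot: [-2.752, -0.357, -0.767]
force: [-0.4, -0.5, 0.2]
gripper_width: 1.0
```

Call:
{"op": "drive_tool", "data": {
  "plan": "0 0 0.0074 0 0 0; 0 0 0.0074 0 0 0; 0 0 0.0074 0 0 0; 0 0 0.0074 0 0 0; 0 0 0 0 0 0; 0 0 0 0 0 0; 0 0 0 0 0 0; 0 0 0 0 0 0"
}}

```text
time_s: 8.8
eef_pos: [0.5343, 0.225, 0.1249]
tool_rot: [-2.77, -0.359, -0.768]
force: [0.6, -0.1, -0.1]
gripper_width: 0.998
```

Call:
{"op": "drive_tool", "data": {
  "plan": "0 0 0 0 0 0; 0 0 0 0 0 0; 0 0 0 0 0 0; 0 0 0 0 0 0; 0 0 0 0 0 0; 0 0 0 0 0 0; 0 0 0 0 0 0; 0 0 0 0 0 0",
  "gripper": 0.03,
  "squeeze": 12
}}

```text
time_s: 9.8
eef_pos: [0.5344, 0.2251, 0.1247]
tool_rot: [-2.77, -0.359, -0.768]
force: [0.2, -0.9, -0.3]
gripper_width: 0.329
```

```bash
python3 - <<'E'
from est import *
im=snap('wrist','w3'); print(env.state()['force'],env.state()['gripper_width']*91.2)
cv2.imwrite('pics/w3c.png',cv2.resize(im[100:300,150:410],None,fx=3,fy=3,interpolation=cv2.INTER_CUBIC))
E
```

```text
[-0.4638035   0.43411321 -0.09069837] 30.18528830188603
```

View pics/w3c.png

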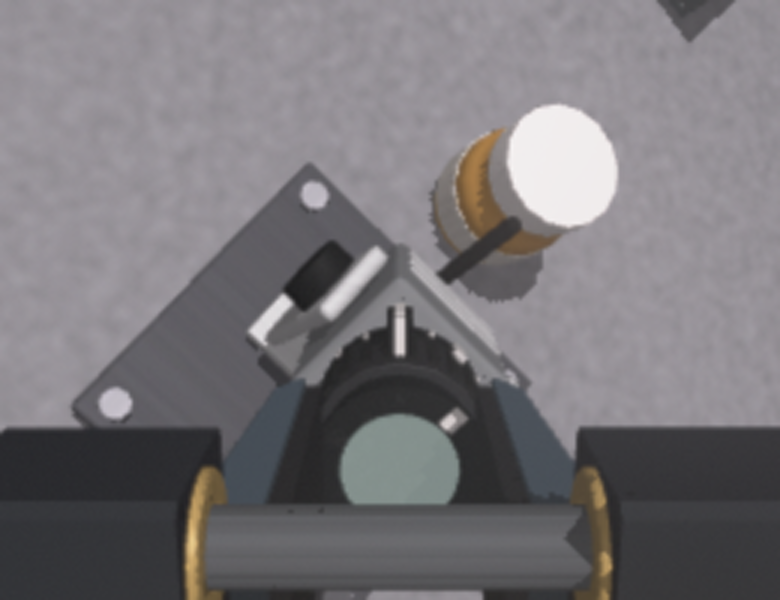

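The fingers closed to the commanded 30 mm without touching the ring, and the TCP is about 10 mm short of the target. I'll check the pose against the target and the joints.

```bash
python3 - <<'E'
from est import *
np.set_printoptions(precision=4,suppress=True)
p,A=now(); P=cam('wrist');print(env.state()['joints'])
lf=np.array([.5208,.2197,.142]);print('tcp in lens',L.T@(p-lf));print('tool axes in lens\n',L.T@A)
c=lambda u:(u-[150,100])*3
print('lf',c(proj(P,lf)),'tcp',c(proj(P,p)),[c(proj(P,p+A@[sx*.015,sy,-.01])) for sx in(-1,1) for sy in (-.016,.016)])
# image: lens disc centre at crop (400,470)?
q=np.array([400,470])/3+[150,100]; print('lf at h', [onz(P,q,h) for h in (.13,.142,.15)])
print(env.spot_point('wrist','lens_front')[:2],env.spot_point('wrist','ring_center')[:2],env.spot_point('wrist','ring_tab')[:1])
E
```

```text
[ 0.4527  0.1347  2.2812 -0.6529  0.3064  1.7373]
tcp in lens [ 0.0035  0.004  -0.022 ]
tool axes in lens
 [[ 0.6999 -0.7142 -0.0127]
 [-0.7143 -0.6997 -0.0153]
 [ 0.002   0.0198 -0.9998]]
lf [398.3286 471.8173] tcp [396.312  411.5602] [array([327.0743, 356.9478]), array([329.7875, 493.4343]), array([465.4504, 356.9616]), array([462.7758, 493.4467])]
lf at h [array([0.5244, 0.2163, 0.13  ]), array([0.5213, 0.2197, 0.142 ]), array([0.5193, 0.222 , 0.15  ])]
[{'uv': [285.2, 255.3], 'confidence': 0.71}, {'uv': [487.8, 241.2], 'confidence': 0.36}] [{'uv': [284.6, 244.3], 'confidence': 0.97}] []
```

Joint 5 is at its lower limit (0.306), so the arm cannot go deeper at this tilt. The TCP still overlaps the ring by about 10 mm and is centred along the jaw axis. I'll back off 1 mm and test the turn, which mostly uses joint 6.

Call:
{"op": "drive_tool", "data": {
  "plan": "0 0 -0.001 0 0 0; 0 0 0 0 0 0.08; 0 0 0 0 0 0.08; 0 0 0 0 0 0.08; 0 0 0 0 0 0.08; 0 0 0 0 0 0.08; 0 0 0 0 0 0; 0 0 0 0 0 0"
}}

```text
time_s: 11.0
eef_pos: [0.5339, 0.225, 0.1256]
tool_rot: [-2.665, -0.194, -1.145]
force: [0.4, 0.4, 0.4]
gripper_width: 0.329
```

```bash
python3 - <<'E'
from est import *
np.set_printoptions(precision=4,suppress=True)
im=snap('wrist','w4'); s=env.state();print(s['force'],s['moment'],s['gripper_width']*91.2,s['joints'])
p,A=now(); lf=np.array([.5208,.2197,.142]);P=cam('wrist');print('tcp in lens',L.T@(p-lf));print(L.T@A)
cv2.imwrite('pics/w4c.png',cv2.resize(im[180:300,195:365],None,fx=4.6,fy=4.6,interpolation=cv2.INTER_CUBIC))
c=lambda u:(u-[195,180])*4.6
rc=lf-.023*L[:,2]
for q in (0,.2,.4,.6,.8): print(q,c(proj(P,rc+L@[.029*np.cos(q),.029*np.sin(q),0])))
E
```

```text
[-0.4126  0.6126  0.7562] [0.0114 0.2968 0.0445] 30.2068644032285 [ 0.4531  0.1322  2.2818 -0.6498  0.3081  2.1327]
tcp in lens [ 0.0035  0.004  -0.021 ]
[[ 0.368  -0.9297 -0.0127]
 [-0.9298 -0.3678 -0.0153]
 [ 0.0096  0.0174 -0.9998]]
0 [488.1539 117.6331]
0.2 [450.746  107.3654]
0.4 [411.776  104.5361]
0.6 [372.9659 109.2888]
0.8 [336.0307 121.3985]
```

View pics/w4c.png

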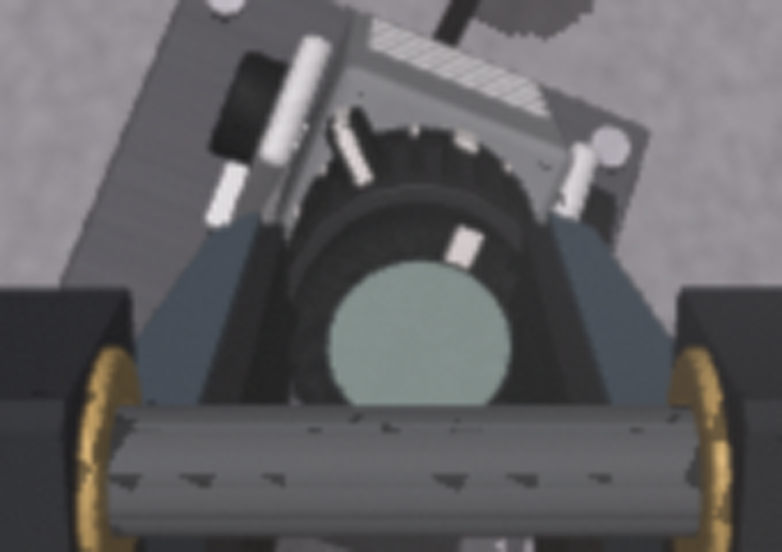

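The tab is still at (340,115), so the ring did not turn. The pads appear to sit just outside the ring. I'll turn back and close fully.

Call:
{"op": "drive_tool", "data": {
  "plan": "0 0 0 0 0 -0.1; 0 0 0 0 0 -0.1; 0 0 0 0 0 -0.1; 0 0 0 0 0 -0.1; 0 0.002 0 0 0 0; 0 0.002 0 0 0 0; 0 0 0 0 0 0; 0 0 0 0 0 0",
  "gripper": 0.055
}}

```text
time_s: 12.05
eef_pos: [0.5316, 0.2222, 0.1248]
tool_rot: [-2.771, -0.359, -0.769]
force: [0.6, 0.2, 0.1]
gripper_width: 0.602
```

Call:
{"op": "drive_tool", "data": {
  "plan": "0 0 0 0 0 0; 0 0 0 0 0 0; 0 0 0 0 0 0; 0 0 0 0 0 0; 0 0 0 0 0 0; 0 0 0 0 0 0; 0 0 0 0 0 0; 0 0 0 0 0 0",
  "gripper": 0.0,
  "squeeze": 15
}}

```text
time_s: 13.05
eef_pos: [0.5316, 0.2222, 0.1247]
tool_rot: [-2.771, -0.36, -0.768]
force: [1.5, 0.3, -0.4]
gripper_width: 0.004
```

```bash
python3 - <<'E'
from est import *
np.set_printoptions(precision=4,suppress=True)
s=env.state();print(s['force'],s['moment'],s['gripper_width']*91.2,s['joints'])
p,A=now(); lf=np.array([.5208,.2197,.142]);print('tcp in lens',L.T@(p-lf));print(L.T@A)
E
```

```text
[ 1.4617  0.2915 -0.3532] [-0.0721  0.3107 -0.0146] 0.4058219317760908 [ 0.45    0.129   2.2878 -0.6521  0.3056  1.7343]
tcp in lens [ 0.0008  0.0014 -0.0205]
[[ 0.6999 -0.7141 -0.0133]
 [-0.7142 -0.6997 -0.0161]
 [ 0.0022  0.0208 -0.9998]]
```

The fingers shut fully with nothing between them, which disagrees with the position estimate. I'll look from both the wrist and side cameras in one montage.

```bash
python3 - <<'E'
from est import *
np.set_printoptions(precision=4,suppress=True)
w=snap('wrist','w5');s=snap('side','s5');t=snap('top','t5')
a=cv2.resize(w[150:300,200:370],(440,388),interpolation=cv2.INTER_CUBIC)
b=cv2.resize(s[140:240,220:310],(350,388),interpolation=cv2.INTER_CUBIC)
cv2.imwrite('pics/m5.png',np.hstack([a,b]))
p,A=now();S=cam('side');T=cam('top');P=cam('wrist')
print('side tcp (montage)',(proj(S,p)-[220,140])*3.88+[440,0],'wrist tcp',(proj(P,p)-[200,150])*2.588)
lf=np.array([.5208,.2197,.142]);print('side lf',(proj(S,lf)-[220,140])*3.88+[440,0], 'top lf',proj(T,lf),'wrist',(proj(P,lf)-[200,150])*2.588)
for k in range(0,60,10):print(k,(proj(S,lf-.001*k*L[:,2])-[220,140])*3.88+[440,0])
E
```

```text
side tcp (montage) [605.7831 169.5077] wrist tcp [212.5292 225.6018]
side lf [596.2901 157.3439] top lf [219.4062 223.1822] wrist [214.3028 261.1977]
0 [596.2901 157.3439]
10 [600.9178 163.8498]
20 [605.5143 170.3119]
30 [610.08   176.7307]
40 [614.6151 183.1065]
50 [619.12   189.4398]
```

View pics/m5.png

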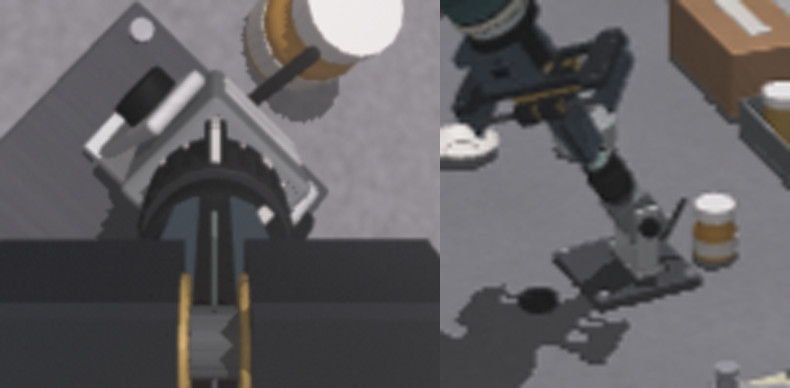

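```bash
python3 - <<'E'
from est import *
np.set_printoptions(precision=1,suppress=True)
p,A=now();S=cam('side');P=cam('wrist')
for y in (0,-.008,-.016):
  for z in (0,-.01,-.02,-.03): print(y,z,(proj(P,p+A@[0,y,z])-[200,150])*2.588,(proj(S,p+A@[0,y,z])-[220,140])*3.88+[440,0])
w=cv2.imread('pics/w5.png');s=cv2.imread('pics/s5.png')
a=cv2.resize(w[215:285,250:315],(418,450),interpolation=cv2.INTER_CUBIC)
b=cv2.resize(s[160:205,245:280],(350,450),interpolation=cv2.INTER_CUBIC)
cv2.imwrite('pics/m6.png',np.hstack([a,b]))
lf=np.array([.5208,.2197,.142])
for y in (0,-.008,-.016):
  for z in (0,-.02): print('m6',y,z,(proj(P,p+A@[0,y,z])-[250,215])*6.43,(proj(S,p+A@[0,y,z])-[245,160])*10+[418,0])
print('lf',(proj(P,lf)-[250,215])*6.43,(proj(S,lf)-[245,160])*10+[418,0],(proj(S,lf-.042*L[:,2])-[245,160])*10+[418,0])
E
```

```text
0 0 [212.5 225.6] [605.8 169.5]
0 -0.01 [212.5 238.5] [601.2 162.9]
0 -0.02 [212.5 252.8] [596.6 156.3]
0 -0.03 [212.4 268.5] [592.  149.6]
-0.008 0 [212.5 197.1] [607.8 163.9]
-0.008 -0.01 [212.5 208.8] [603.3 157.3]
-0.008 -0.02 [212.5 221.7] [598.7 150.6]
-0.008 -0.03 [212.4 235.9] [594.1 143.9]
-0.016 0 [212.5 168.1] [609.8 158.3]
-0.016 -0.01 [212.5 178.5] [605.3 151.7]
-0.016 -0.02 [212.4 189.9] [600.8 145. ]
-0.016 -0.03 [212.4 202.6] [596.2 138.3]
m6 0 0 [206.5 142.6] [595.3 236.9]
m6 0 -0.02 [206.4 210.1] [571.7 202.7]
m6 -0.008 0 [206.5  71.8] [600.5 222.4]
m6 -0.008 -0.02 [206.4 132.8] [577.  188.2]
m6 -0.016 0 [206.5  -0.3] [605.7 208. ]
m6 -0.016 -0.02 [206.3  54. ] [582.4 173.8]
lf [210.9 231. ] [570.8 205.5] [620.4 275.2]
```

View pics/m6.png

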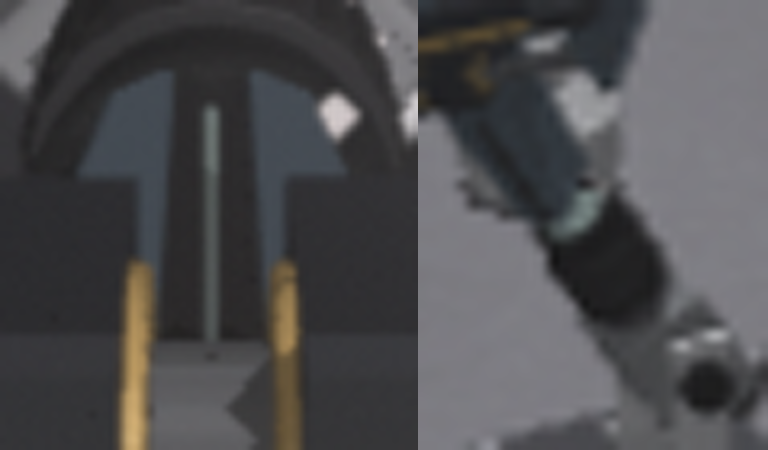

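The finger tips visibly end about 20–25 mm short of the reported TCP: the side view shows them just in front of the glass. Joint 5 also blocks going deeper at a 30° tilt. I'll use a steeper tool (10° tilt) instead, with the fingers straddling and pinching the tab and swinging it round the arc. The opening will show whether the 6 mm tab is caught.

```bash
cat >> est.py <<'E'
lf=np.array([.521,.2197,.142]); rc=lf-.023*L[:,2]
def tabpose(q,rad=.037,deep=.028,tau=.17):
    Z=np.array([np.sin(tau)*np.cos(psi),np.sin(tau)*np.sin(psi),-np.cos(tau)])
    x=L@[np.sin(q),-np.cos(q),0]; x-=Z*(x@Z); x/=np.linalg.norm(x)
    return rc+L@[rad*np.cos(q),rad*np.sin(q),0]+deep*Z, np.stack([x,np.cross(Z,x),Z],1)
E
python3 - <<'E'
from est import *
A=now(); u=(A[0]-.07*A[1][:,2],A[1]); G=tabpose(.775); H=(G[0]-.06*G[1][:,2],G[1]); print(G)
rows(path(A,u,3)[:-1]+path(u,H,5)); rows(path(H,G,4))
E
```

```text
(array([0.55734914, 0.24936656, 0.10770183]), array([[ 0.73701605, -0.65457616,  0.16833714],
       [-0.66611166, -0.74566077,  0.01689005],
       [ 0.11446658, -0.12457957, -0.98558477]]))
0.0000 0.0000 -0.0233 0.0000 0.0000 0.0000; 0.0000 -0.0000 -0.0233 0.0000 0.0000 0.0000; 0.0000 0.0000 -0.0233 0.0000 0.0000 0.0000; 0.0017 -0.0086 0.0083 -0.0472 -0.0492 0.0058; 0.0020 -0.0090 0.0078 -0.0472 -0.0492 0.0058; 0.0023 -0.0093 0.0073 -0.0472 -0.0492 0.0058; 0.0026 -0.0097 0.0067 -0.0472 -0.0492 0.0058; 0.0029 -0.0100 0.0061 -0.0472 -0.0492 0.0058 

0.0000 -0.0000 0.0150 0.0000 0.0000 0.0000; -0.0000 0.0000 0.0150 0.0000 0.0000 0.0000; -0.0000 0.0000 0.0150 0.0000 0.0000 0.0000; 0.0000 -0.0000 0.0150 0.0000 0.0000 0.0000; 0 0 0 0 0 0; 0 0 0 0 0 0; 0 0 0 0 0 0; 0 0 0 0 0 0
```

Call:
{"op": "drive_tool", "data": {
  "plan": "0 0 -0.0233 0 0 0; 0 0 -0.0233 0 0 0; 0 0 -0.0233 0 0 0; 0.0017 -0.0086 0.0083 -0.0472 -0.0492 0.0058; 0.002 -0.009 0.0078 -0.0472 -0.0492 0.0058; 0.0023 -0.0093 0.0073 -0.0472 -0.0492 0.0058; 0.0026 -0.0097 0.0067 -0.0472 -0.0492 0.0058; 0.0029 -0.01 0.0061 -0.0472 -0.0492 0.0058",
  "gripper": 0.03
}}

```text
time_s: 14.2
eef_pos: [0.5475, 0.2487, 0.1668]
tool_rot: [-3.017, -0.113, -0.735]
force: [0.3, -0.1, -0.6]
gripper_width: 0.327
```

```bash
python3 - <<'E'
from est import *
np.set_printoptions(precision=4,suppress=True)
G=tabpose(.775);p,A=now();print(A.T@(G[0]-p),R.from_matrix(A.T@G[1]).as_rotvec(),env.state()['joints'])
w=snap('wrist','w7');P=cam('wrist')
t=rc+L@[.029*np.cos(.775),.029*np.sin(.775),0]
u=proj(P,t);l=proj(P,lf);print('tab pred',u,'lf',l, [ (l_,env.spot_point('wrist',l_)[:1]) for l_ in ('ring_tab','lens_front','ring_center')])
x,y=190,150
cv2.imwrite('pics/w7c.png',cv2.resize(w[y:y+140,x:x+180],None,fx=4,fy=4,interpolation=cv2.INTER_CUBIC));print((u-[x,y])*4,(l-[x,y])*4)
E
```

```text
[0.0001 0.0004 0.0599] [ 0.0014  0.002  -0.0001] [ 0.4128  0.1806  2.0419 -0.0738  0.7607  1.19  ]
tab pred [281.7112 234.8922] lf [277.1176 281.3282] [('ring_tab', [{'uv': [282.5, 230.2], 'confidence': 0.78}]), ('lens_front', [{'uv': [276.5, 279.6], 'confidence': 0.8}]), ('ring_center', [{'uv': [285.6, 260.5], 'confidence': 0.66}])]
[366.8449 339.5686] [348.4705 525.3129]
```

View pics/w7c.png

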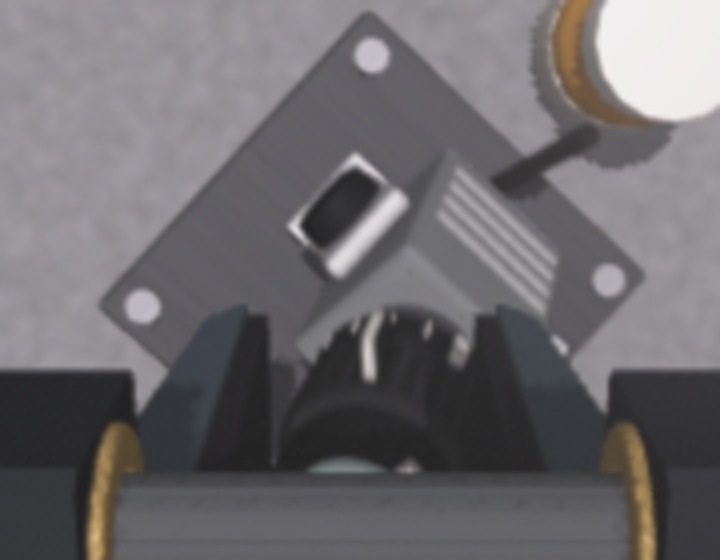

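The tab shows at crop (375,325) between the pads, within about 3 mm of the prediction, and joint 5 has room at 0.76. Descending.

Call:
{"op": "drive_tool", "data": {
  "plan": "0.001 -0.001 0.01 0 0 0; 0 0 0.01 0 0 0; 0 0 0.01 0 0 0; 0 0 0.01 0 0 0; 0 0 0 0 0 0; 0 0 0 0 0 0; 0 0 0 0 0 0; 0 0 0 0 0 0"
}}

```text
time_s: 15.4
eef_pos: [0.5555, 0.2493, 0.128]
tool_rot: [-3.016, -0.115, -0.735]
force: [0.3, 0.1, 0.3]
gripper_width: 0.325
```

Call:
{"op": "drive_tool", "data": {
  "plan": "0 0 0.005 0 0 0; 0 0 0.005 0 0 0; 0 0 0.005 0 0 0; 0 0 0.005 0 0 0; 0 0 0 0 0 0; 0 0 0 0 0 0; 0 0 0 0 0 0; 0 0 0 0 0 0"
}}

```text
time_s: 16.4
eef_pos: [0.5587, 0.2495, 0.1081]
tool_rot: [-3.016, -0.115, -0.735]
force: [-0.2, -0.2, 0.1]
gripper_width: 0.331
```

Call:
{"op": "drive_tool", "data": {
  "plan": "0 0 0 0 0 0; 0 0 0 0 0 0; 0 0 0 0 0 0; 0 0 0 0 0 0; 0 0 0 0 0 0; 0 0 0 0 0 0; 0 0 0 0 0 0; 0 0 0 0 0 0",
  "gripper": 0.0,
  "squeeze": 8
}}

```text
time_s: 17.4
eef_pos: [0.5588, 0.2495, 0.1082]
tool_rot: [-3.016, -0.115, -0.735]
force: [-0.9, -0.2, 5.5]
gripper_width: 0.016
```

The opening is 1.5 mm with a 5.5 N push upward, so the tips closed just in front of the tab and are still too shallow. I'll open and go 14 mm deeper.

Call:
{"op": "drive_tool", "data": {
  "plan": "0 0 -0.004 0 0 0; 0 0 0 0 0 0; 0 0 0 0 0 0; 0 0 0 0 0 0; 0 0 0.006 0 0 0; 0 0 0.006 0 0 0; 0 0 0.006 0 0 0; 0 0 0 0 0 0",
  "gripper": 0.03
}}

```text
time_s: 18.4
eef_pos: [0.5608, 0.2496, 0.0935]
tool_rot: [-3.017, -0.114, -0.735]
force: [-0.1, 0.1, -0.0]
gripper_width: 0.33
```

Call:
{"op": "drive_tool", "data": {
  "plan": "0 0 0 0 0 0; 0 0 0 0 0 0; 0 0 0 0 0 0; 0 0 0 0 0 0; 0 0 0 0 0 0; 0 0 0 0 0 0; 0 0 0 0 0 0; 0 0 0 0 0 0",
  "gripper": 0.0,
  "squeeze": 8
}}

```text
time_s: 19.4
eef_pos: [0.5619, 0.2501, 0.0948]
tool_rot: [-3.014, -0.115, -0.735]
force: [4.7, 2.2, 5.9]
gripper_width: 0.08
```

```bash
python3 - <<'E'
from est import *
np.set_printoptions(precision=4,suppress=True)
print(env.state())
w=snap('wrist','w8');s=snap('side','s8')
a=cv2.resize(w[200:300,220:345],(500,400),interpolation=cv2.INTER_CUBIC)
b=cv2.resize(s[160:205,245:275],(267,400),interpolation=cv2.INTER_CUBIC)
cv2.imwrite('pics/m8.png',np.hstack([a,b]))
E
```

```text
{'time_s': 19.4, 'joints': array([ 0.4056,  0.3074,  2.0444, -0.0866,  0.6277,  1.1991]), 'qvel': array([-0.0018, -0.0016,  0.0015, -0.0004, -0.0005,  0.001 ]), 'joint_torque': array([  0.0571, -58.1402, -29.4833,   0.1889,   0.9945,   0.1186]), 'eef_pos': array([0.5619, 0.2501, 0.0948]), 'tool_rot': array([-3.0144, -0.1153, -0.7349]), 'force': array([4.6684, 2.1984, 5.8619]), 'moment': array([ 0.2546, -1.0622,  0.1211]), 'gripper_width': 0.08006738618456792}
```

View pics/m8.png

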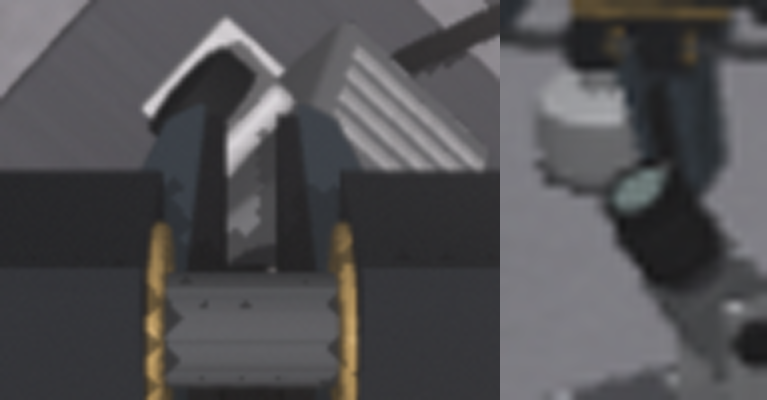

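The opening is now 7.3 mm, so the tab is pinched. Next I'll swing it along the arc.

```bash
python3 - <<'E'
from est import *
from scipy.optimize import least_squares
np.set_printoptions(precision=4,suppress=True)
p,A=now()
s=least_squares(lambda v:(tabpose(v[0],v[1],v[2])[0]-p)*100,[.775,.037,.04]).x;print(s)
q0,rad,deep=s; 
W=[(p,A)]+[tabpose(q,rad,deep) for q in np.linspace(q0,-.03,17)[1:]]
rows(W)
E
```

```text
[0.736  0.039  0.0423]
0.0018 0.0001 -0.0004 -0.0015 -0.0005 0.0861; 0.0018 0.0000 -0.0004 -0.0000 -0.0000 0.0471; 0.0018 0.0000 -0.0004 0.0000 0.0000 0.0468; 0.0018 0.0000 -0.0003 0.0000 0.0000 0.0465; 0.0018 0.0000 -0.0003 -0.0000 -0.0000 0.0463; 0.0018 0.0000 -0.0003 0.0000 0.0000 0.0461; 0.0018 0.0000 -0.0003 -0.0000 0.0000 0.0458; 0.0019 0.0000 -0.0002 0.0000 -0.0000 0.0457 

0.0019 0.0000 -0.0002 -0.0000 0.0000 0.0455; 0.0019 0.0000 -0.0002 0.0000 -0.0000 0.0453; 0.0019 0.0000 -0.0001 0.0000 0.0000 0.0452; 0.0019 0.0000 -0.0001 -0.0000 -0.0000 0.0451; 0.0019 0.0000 -0.0001 0.0000 0.0000 0.0450; 0.0019 0.0000 -0.0001 0.0000 -0.0000 0.0450; 0.0019 0.0000 -0.0000 -0.0000 0.0000 0.0449; 0.0019 0.0000 0.0000 0.0000 0.0000 0.0449
```

Call:
{"op": "drive_tool", "data": {
  "plan": "0.0018 0 -0.0004 0 0 0.07; 0.0018 0 -0.0004 0 0 0.0471; 0.0018 0 -0.0004 0 0 0.0468; 0.0018 0 -0.0003 0 0 0.0465; 0.0018 0 -0.0003 0 0 0.0463; 0.0018 0 -0.0003 0 0 0.0461; 0.0018 0 -0.0003 0 0 0.0458; 0.0019 0 -0.0002 0 0 0.0457"
}}

```text
time_s: 20.5
eef_pos: [0.57, 0.2385, 0.0981]
tool_rot: [-2.98, -0.058, -1.128]
force: [9.2, 2.6, -3.9]
gripper_width: 0.065
```

Call:
{"op": "drive_tool", "data": {
  "plan": "0.0019 0 -0.0002 0 0 0.0455; 0.0019 0 -0.0002 0 0 0.0453; 0.0019 0 -0.0001 0 0 0.0452; 0.0019 0 -0.0001 0 0 0.0451; 0.0019 0 -0.0001 0 0 0.045; 0.0019 0 -0.0001 0 0 0.045; 0.0019 0 0 0 0 0.0449; 0.0019 0 0 0 0 0.0449"
}}

```text
time_s: 21.5
eef_pos: [0.5735, 0.2242, 0.0993]
tool_rot: [-2.972, 0.003, -1.485]
force: [2.1, 5.9, 1.3]
gripper_width: 0.065
```

Call:
{"op": "drive_tool", "data": {
  "plan": "0 0 0 0 0 0; 0 0 0 0 0 0; 0 0 0 0 0 0; 0 0 -0.02 0 0 0; 0 0 -0.02 0 0 0; 0 0 -0.02 0 0 0; 0 0 -0.02 0 0 0; 0 0 0 0 0 0",
  "gripper": 0.03
}}

```text
time_s: 22.5
eef_pos: [0.5608, 0.2228, 0.1804]
tool_rot: [-2.969, 0.003, -1.483]
force: [-0.7, 0.4, -0.3]
gripper_width: 0.329
```

```bash
python3 - <<'E'
from est import *
np.set_printoptions(precision=4,suppress=True)
w=snap('wrist','w9');P=cam('wrist');print([ (l_,env.spot_point('wrist',l_)[:1]) for l_ in ('ring_tab','lens_front','ring_center')])
x,y=200,160
for q in (-.2,0,.2,.4,.75): print(q,(proj(P,rc+L@[.029*np.cos(q),.029*np.sin(q),0])-[x,y])*5,'coll',(proj(P,rc+L@[.0205*np.cos(q),.0205*np.sin(q),-.013])-[x,y])*5)
cv2.imwrite('pics/w9c.png',cv2.resize(w[y:y+110,x:x+150],None,fx=5,fy=5,interpolation=cv2.INTER_CUBIC))
E
```

```text
[('ring_tab', [{'uv': [285.4, 234.8], 'confidence': 0.68}]), ('lens_front', [{'uv': [280.2, 276.1], 'confidence': 0.92}]), ('ring_center', [{'uv': [280.9, 258.7], 'confidence': 0.64}])]
-0.2 [439.0606 363.9638] coll [428.2913 354.9288]
0 [404.5919 361.6383] coll [405.3214 353.3724]
0.2 [370.2272 364.7242] coll [382.4182 355.4366]
0.4 [337.5929 373.0533] coll [360.6089 361.019 ]
0.75 [289.0651 398.754 ] coll [327.9046 378.3382]
```

View pics/w9c.png

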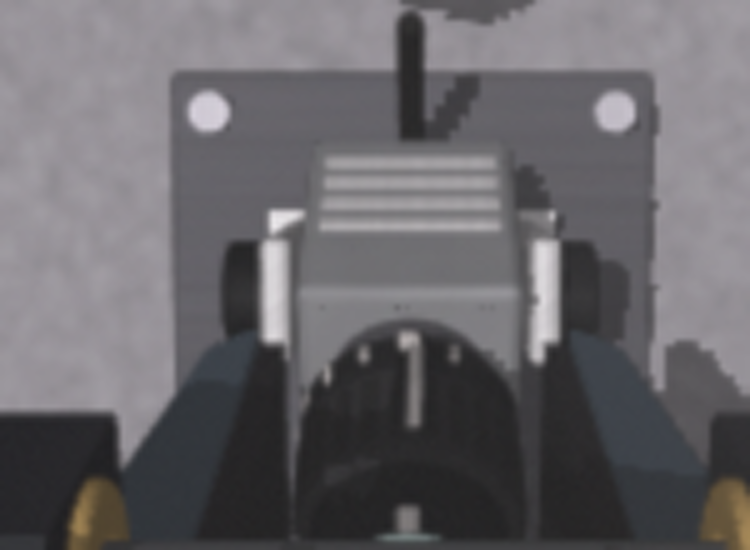

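The 12th view shows the tab line at (414,350–425), the collar index at (408,340) and the face index at (407,520), so the tab sits at q of about -0.04. The ring is done. I have no views left, so the rest runs on numbers. Next is the weight.

```bash
python3 - <<'E'
from est import *
A=now(); yaw=.236; T=R.from_euler('xyz',[np.pi,0,yaw]).as_matrix()
B=(np.array([.511,-.2476,.27]),T)
rows(path(A,B,24,True,.30,5)); print(proj(cam('wrist'),lf))
E
```

```text
0.0204 -0.0083 -0.0235 -0.0029 -0.0032 -0.0718; 0.0209 -0.0060 -0.0237 -0.0032 -0.0033 -0.0718; 0.0211 -0.0037 -0.0239 -0.0035 -0.0034 -0.0717; 0.0211 -0.0014 -0.0241 -0.0038 -0.0036 -0.0717; 0.0209 0.0009 -0.0243 -0.0040 -0.0038 -0.0717; 0.0195 0.0066 -0.0002 -0.0042 -0.0041 -0.0717; 0.0186 0.0086 -0.0004 -0.0044 -0.0043 -0.0716; 0.0176 0.0105 -0.0005 -0.0046 -0.0046 -0.0716 

0.0163 0.0123 -0.0006 -0.0047 -0.0049 -0.0716; 0.0149 0.0139 -0.0007 -0.0048 -0.0052 -0.0716; 0.0133 0.0154 -0.0008 -0.0049 -0.0055 -0.0715; 0.0115 0.0167 -0.0009 -0.0049 -0.0058 -0.0715; 0.0097 0.0178 -0.0009 -0.0050 -0.0062 -0.0715; 0.0077 0.0186 -0.0009 -0.0049 -0.0065 -0.0714; 0.0057 0.0193 -0.0009 -0.0049 -0.0068 -0.0714; 0.0036 0.0197 -0.0009 -0.0048 -0.0071 -0.0714 

0.0015 0.0200 -0.0009 -0.0046 -0.0074 -0.0714; -0.0007 0.0200 -0.0008 -0.0045 -0.0077 -0.0714; -0.0028 0.0197 -0.0008 -0.0043 -0.0079 -0.0713; -0.0051 0.0194 0.0053 -0.0041 -0.0082 -0.0713; -0.0070 0.0187 0.0054 -0.0038 -0.0084 -0.0713; -0.0089 0.0178 0.0056 -0.0036 -0.0086 -0.0713; -0.0107 0.0167 0.0057 -0.0033 -0.0087 -0.0713; -0.0123 0.0154 0.0058 -0.0030 -0.0089 -0.0713 

[281.04888086 276.79008609]
```

Call:
{"op": "drive_tool", "data": {
  "plan": "0.0204 -0.0083 -0.0235 -0.0029 -0.0032 -0.0718; 0.0209 -0.006 -0.0237 -0.0032 -0.0033 -0.0718; 0.0211 -0.0037 -0.0239 -0.0035 -0.0034 -0.0717; 0.0211 -0.0014 -0.0241 -0.0038 -0.0036 -0.0717; 0.0209 0.0009 -0.0243 -0.004 -0.0038 -0.0717; 0.0195 0.0066 -0.0002 -0.0042 -0.0041 -0.0717; 0.0186 0.0086 -0.0004 -0.0044 -0.0043 -0.0716; 0.0176 0.0105 -0.0005 -0.0046 -0.0046 -0.0716",
  "gripper": 0.08
}}

```text
time_s: 23.7
eef_pos: [0.5878, 0.0593, 0.2998]
tool_rot: [-3.021, -0.053, -0.908]
force: [0.1, 0.2, -0.1]
gripper_width: 0.876
```

Call:
{"op": "drive_tool", "data": {
  "plan": "0.0163 0.0123 -0.0006 -0.0047 -0.0049 -0.0716; 0.0149 0.0139 -0.0007 -0.0048 -0.0052 -0.0716; 0.0133 0.0154 -0.0008 -0.0049 -0.0055 -0.0715; 0.0115 0.0167 -0.0009 -0.0049 -0.0058 -0.0715; 0.0097 0.0178 -0.0009 -0.005 -0.0062 -0.0715; 0.0077 0.0186 -0.0009 -0.0049 -0.0065 -0.0714; 0.0057 0.0193 -0.0009 -0.0049 -0.0068 -0.0714; 0.0036 0.0197 -0.0009 -0.0048 -0.0071 -0.0714"
}}

```text
time_s: 24.7
eef_pos: [0.5705, -0.1014, 0.2994]
tool_rot: [-3.093, -0.053, -0.334]
force: [-0.0, 0.7, -0.9]
gripper_width: 0.879
```

Call:
{"op": "drive_tool", "data": {
  "plan": "0.0015 0.02 -0.0009 -0.0046 -0.0074 -0.0714; -0.0007 0.02 -0.0008 -0.0045 -0.0077 -0.0714; -0.0028 0.0197 -0.0008 -0.0043 -0.0079 -0.0713; -0.0051 0.0194 0.0053 -0.0041 -0.0082 -0.0713; -0.007 0.0187 0.0054 -0.0038 -0.0084 -0.0713; -0.0089 0.0178 0.0056 -0.0036 -0.0086 -0.0713; -0.0107 0.0167 0.0057 -0.0033 -0.0087 -0.0713; -0.0123 0.0154 0.0058 -0.003 -0.0089 -0.0713"
}}

```text
time_s: 25.7
eef_pos: [0.511, -0.248, 0.2692]
tool_rot: [-3.141, 0.0, 0.238]
force: [-0.3, 0.3, 0.1]
gripper_width: 0.88
```

```bash
python3 - <<'E'
from est import *
np.set_printoptions(precision=4,suppress=True)
p,A=now();print(p,A,env.state()['joints'])
w=snap('wrist','wa');P=cam('wrist')
for l in ('weight_500','weight_200','balance'):
    for r in env.spot_point('wrist',l)[:4]: print(l,r['uv'],r['confidence'],onz(P,r['uv'],.09),onz(P,r['uv'],0))
    for r in env.find_in('wrist',l)[:4]: print('  ext',r)
print('pred500',proj(P,[.511,-.2476,.09]),proj(P,[.511,-.2476,.156]))
E
```

```text
[ 0.511  -0.248   0.2692] [[ 0.9718  0.236  -0.0005]
 [ 0.236  -0.9718  0.0009]
 [-0.0002 -0.001  -1.    ]] [-0.4931  0.0763  1.9445  0.0007  1.1216 -0.7316]
weight_500 [280.2, 192.2] 0.91 [ 0.5075 -0.252   0.09  ] [ 0.5109 -0.2689  0.    ]
weight_500 [518.1, 75.3] 0.87 [ 0.7413 -0.0534  0.09  ] [ 0.8002 -0.023   0.    ]
weight_500 [398.9, 212.1] 0.62 [ 0.662  -0.2407  0.09  ] [ 0.7021 -0.2549  0.    ]
weight_500 [216.6, 270.4] 0.61 [ 0.4494 -0.3772  0.09  ] [ 0.439  -0.4238  0.    ]
  ext {'extent': [520.5, 61.4, 552.2, 85.2], 'confidence': 0.95}
  ext {'extent': [272.8, 121.9, 298.9, 149.3], 'confidence': 0.71}
  ext {'extent': [268.1, 174.2, 302.3, 217.9], 'confidence': 0.69}
  ext {'extent': [215.9, 258.9, 228.9, 268.6], 'confidence': 0.63}
weight_200 [280.2, 192.2] 0.91 [ 0.5075 -0.252   0.09  ] [ 0.5109 -0.2689  0.    ]
weight_200 [518.1, 75.3] 0.87 [ 0.7413 -0.0534  0.09  ] [ 0.8002 -0.023   0.    ]
weight_200 [398.9, 212.1] 0.62 [ 0.662  -0.2407  0.09  ] [ 0.7021 -0.2549  0.    ]
weight_200 [216.6, 270.4] 0.61 [ 0.4494 -0.3772  0.09  ] [ 0.439  -0.4238  0.    ]
  ext {'extent': [520.5, 61.4, 552.2, 85.2], 'confidence': 0.95}
  ext {'extent': [272.8, 121.9, 298.9, 149.3], 'confidence': 0.71}
  ext {'extent': [268.1, 174.2, 302.3, 217.9], 'confidence': 0.69}
  ext {'extent': [215.9, 258.9, 228.9, 268.6], 'confidence': 0.63}
balance [286.1, 157.7] 0.75 [ 0.5043 -0.2084  0.09  ] [ 0.5069 -0.2148  0.    ]
  ext {'extent': [119.7, 25.6, 388.2, 252.8], 'confidence': 0.79}
pred500 [283.6979 189.493 ] [283.8816 200.7007]
```

```bash
python3 - <<'E'
from est import *
from scipy.optimize import least_squares
np.set_printoptions(precision=4,suppress=True)
P=cam('wrist');a=np.linspace(0,2*np.pi,60)
def bb(v,s):
    pts=[]
    for r,z in [(.019,0),(.019,.046),(.0135,.057),(.0135,.066)]:
        for t in a: pts.append(proj(P,[v[0]+s[0]*r*np.cos(t),v[1]+s[0]*r*np.sin(t),.09+z*s[1]]))
    pts=np.array(pts);return np.r_[pts.min(0),pts.max(0)]
for n,e,s,x0 in [('500',[268.1,174.2,302.3,217.9],(1,1),[.511,-.25]),('200',[272.8,121.9,298.9,149.3],(.737,.79),[.494,-.178])]:
    r=least_squares(lambda v:bb(v,s)-e,x0);print(n,r.x,r.fun)
im=cv2.imread('pics/wa.png');cv2.imwrite('pics/wac.png',im[100:240,230:340])
g=cv2.cvtColor(im,cv2.COLOR_BGR2GRAY);np.set_printoptions(linewidth=250)
for row in (180,190,200,210,215): print(row,g[row,256:316:2])
print('col285',g[165:225:2,285])
E
```

```text
500 [ 0.5156 -0.2482] [ 0.2338  2.5366 -0.2344 -2.3869]
200 [ 0.5001 -0.1807] [ 0.3213  0.563  -0.3215 -0.5938]
180 [165 169 170 169 167 168 167 168 171 169 146  99  91  91  92  96 105 121 145 161 172 172 168 167 166 168 170 167 171 173]
190 [168 170 169 167 168 158  98  84 140 155 156 158 154 137 146 150 157 163 167 163 147 142 158 165 166 170 166 169 172 169]
200 [169 168 166 164 124  98 131 126 111 160 163 162 162 163 163 163 163 163 163 157 153 155 159 160 169 165 168 170 167 164]
210 [168 165 164 165 164 160 136 114 118 141 158 159 161 162 162 155 145 126 136 132 119 152 109 101 100 114 164 166 163 162]
215 [106  98  96  96  97  96  95  97  96  98 106 122 137 144 113  96  95  95  96  99  99  98 100 100  99 102 138 162 161 164]
col285 [171 172 172 171 171 171 162 109  91 110 155 165 162 136 153 164 164 163 162 163 161 161 160 153 105  99  97  98  97 103]
```

The estimates for the 500 g weight agree at (0.512, -0.249) ±3 mm. Descending over it.

Call:
{"op": "drive_tool", "data": {
  "plan": "0.001 0.001 0.017 0 0 0; 0 0 0.017 0 0 0; 0 0 0.017 0 0 0; 0 0 0.017 0 0 0; 0 0 0.017 0 0 0; 0 0 0.017 0 0 0; 0 0 0.017 0 0 0; 0 0 0.01 0 0 0",
  "gripper": 0.08
}}

```text
time_s: 27.05
eef_pos: [0.5126, -0.248, 0.1401]
tool_rot: [-3.141, -0.0, 0.236]
force: [0.7, -0.0, 0.6]
gripper_width: 0.878
```

```bash
python3 - <<'E'
from est import *
np.set_printoptions(precision=4,suppress=True,linewidth=250)
p,A=now();P=cam('wrist');print(p,env.state()['force'])
w=snap('wrist','wb');g=cv2.cvtColor(w,cv2.COLOR_BGR2GRAY)
for l in ('weight_500',):
    for r in env.spot_point('wrist',l)[:3]: print(l,r['uv'],r['confidence'],onz(P,r['uv'],.09))
    for r in env.find_in('wrist',l)[:4]: print('  ext',r)
for c in ((.512,-.249),): print([proj(P,[c[0],c[1],z]) for z in (.09,.136,.156)])
E
```

```text
[ 0.5126 -0.248   0.1401] [ 0.6846 -0.0422  0.5756]
weight_500 [284.7, 131.5] 0.83 [ 0.4977 -0.1783  0.09  ]
weight_500 [194.4, 310.3] 0.77 [ 0.4541 -0.3539  0.09  ]
weight_500 [284.5, 219.1] 0.76 [ 0.5146 -0.2488  0.09  ]
  ext {'extent': [188.6, 308.8, 209.5, 341.0], 'confidence': 0.72}
  ext {'extent': [260.1, 196.9, 309.6, 264.4], 'confidence': 0.7}
  ext {'extent': [422.5, 226.7, 467.3, 241.8], 'confidence': 0.64}
  ext {'extent': [265.2, 115.6, 305.2, 153.5], 'confidence': 0.57}
[array([281.4442, 218.6106]), array([281.3122, 236.2588]), array([281.236 , 246.4341])]
```

Call:
{"op": "drive_tool", "data": {
  "plan": "0.002 0.001 0.01 0 0 0; 0 0 0.01 0 0 0; 0 0 0.01 0 0 0; 0 0 0.009 0 0 0; 0 0 0.006 0 0 0; 0 0 0.004 0 0 0; 0 0 0 0 0 0; 0 0 0 0 0 0"
}}

```text
time_s: 28.2
eef_pos: [0.5153, -0.2487, 0.0927]
tool_rot: [3.141, -0.001, 0.236]
force: [0.5, -1.0, -1.1]
gripper_width: 0.874
```

Call:
{"op": "drive_tool", "data": {
  "plan": "0 0 0 0 0 0; 0 0 0 0 0 0; 0 0 0 0 0 0; 0 0 0 0 0 0; 0 0 0 0 0 0; 0 0 0 0 0 0; 0 0 0 0 0 0; 0 0 0 0 0 0",
  "gripper": 0.0,
  "squeeze": 40
}}

```text
time_s: 29.2
eef_pos: [0.515, -0.2486, 0.0924]
tool_rot: [-3.141, -0.001, 0.236]
force: [-2.2, -0.7, 2.0]
gripper_width: 0.406
```

Opening 37 mm: the pads are on the 38 mm cylinder. Lifting.

Call:
{"op": "drive_tool", "data": {
  "plan": "0 0 -0.005 0 0 0; 0 0 -0.01 0 0 0; 0 0 -0.015 0 0 0; 0 0 -0.02 0 0 0; 0 0 -0.02 0 0 0; 0 0 -0.02 0 0 0; 0 0 -0.01 0 0 0; 0 0 0 0 0 0"
}}

```text
time_s: 30.2
eef_pos: [0.5153, -0.2488, 0.1932]
tool_rot: [3.141, -0.002, 0.236]
force: [-0.9, -0.1, -6.0]
gripper_width: 0.403
```

```bash
python3 - <<'E'
from est import *
A=now();print(env.state()['force'],env.state()['gripper_width'])
off=.0024 # underside beyond TCP along tool z
T=toolR(L,.5); S=lambda d:(lf+(d-0)*L[:,2]-off*T[:,2],T)
B=S(.17);print(B)
rows(path(A,B,24,True,.31,6)); rows(path(B,S(.10),8))
E
```

```text
[-0.89926728 -0.09497229 -6.00130368] 0.4027296995661096
(array([0.43523064, 0.21109436, 0.29130278]), array([[ 0.70834922,  0.50073252,  0.49750208],
       [ 0.55290468, -0.831748  ,  0.04991671],
       [ 0.43879128,  0.23971277, -0.8660254 ]]))
0.0104 -0.0191 -0.0195 -0.0150 0.0161 -0.0157; 0.0102 -0.0189 -0.0196 -0.0144 0.0166 -0.0157; 0.0100 -0.0187 -0.0197 -0.0137 0.0172 -0.0156; 0.0098 -0.0185 -0.0198 -0.0131 0.0177 -0.0156; 0.0097 -0.0183 -0.0200 -0.0125 0.0182 -0.0155; 0.0095 -0.0181 -0.0201 -0.0118 0.0187 -0.0154; 0.0074 -0.0196 -0.0009 -0.0112 0.0192 -0.0153; 0.0069 -0.0196 -0.0011 -0.0105 0.0197 -0.0152 

0.0064 -0.0196 -0.0013 -0.0098 0.0202 -0.0150; 0.0060 -0.0196 -0.0015 -0.0091 0.0206 -0.0149; 0.0055 -0.0195 -0.0017 -0.0085 0.0210 -0.0147; 0.0050 -0.0195 -0.0019 -0.0078 0.0214 -0.0145; 0.0046 -0.0195 -0.0021 -0.0071 0.0218 -0.0143; 0.0041 -0.0194 -0.0024 -0.0064 0.0222 -0.0140; 0.0037 -0.0193 -0.0026 -0.0057 0.0225 -0.0138; 0.0033 -0.0192 -0.0028 -0.0049 0.0228 -0.0135 

0.0029 -0.0191 -0.0030 -0.0042 0.0231 -0.0133; 0.0025 -0.0190 -0.0033 -0.0035 0.0234 -0.0130; 0.0010 -0.0195 -0.0006 -0.0028 0.0237 -0.0126; 0.0006 -0.0194 -0.0009 -0.0021 0.0239 -0.0123; 0.0001 -0.0192 -0.0012 -0.0014 0.0242 -0.0120; -0.0003 -0.0191 -0.0015 -0.0006 0.0244 -0.0116; -0.0007 -0.0189 -0.0017 0.0001 0.0245 -0.0113; -0.0011 -0.0187 -0.0020 0.0008 0.0247 -0.0109 

0.0000 0.0000 0.0087 0.0000 0.0000 0.0000; -0.0000 -0.0000 0.0088 0.0000 0.0000 0.0000; 0.0000 -0.0000 0.0087 0.0000 0.0000 0.0000; -0.0000 -0.0000 0.0088 0.0000 0.0000 0.0000; 0.0000 0.0000 0.0087 0.0000 0.0000 0.0000; 0.0000 -0.0000 0.0087 0.0000 0.0000 0.0000; -0.0000 -0.0000 0.0087 0.0000 0.0000 0.0000; 0.0000 0.0000 0.0088 0.0000 0.0000 0.0000
```

The weight is lifted: force is -6 N and the opening holds. Carrying it to the lens.

Call:
{"op": "drive_tool", "data": {
  "plan": "0.0104 -0.0191 -0.0195 -0.015 0.0161 -0.0157; 0.0102 -0.0189 -0.0196 -0.0144 0.0166 -0.0157; 0.01 -0.0187 -0.0197 -0.0137 0.0172 -0.0156; 0.0098 -0.0185 -0.0198 -0.0131 0.0177 -0.0156; 0.0097 -0.0183 -0.02 -0.0125 0.0182 -0.0155; 0.0095 -0.0181 -0.0201 -0.0118 0.0187 -0.0154; 0.0074 -0.0196 -0.0009 -0.0112 0.0192 -0.0153; 0.0069 -0.0196 -0.0011 -0.0105 0.0197 -0.0152"
}}

```text
time_s: 31.2
eef_pos: [0.536, -0.0799, 0.3084]
tool_rot: [3.031, -0.137, 0.369]
force: [0.2, 0.3, -5.1]
gripper_width: 0.407
```

Call:
{"op": "drive_tool", "data": {
  "plan": "0.0064 -0.0196 -0.0013 -0.0098 0.0202 -0.015; 0.006 -0.0196 -0.0015 -0.0091 0.0206 -0.0149; 0.0055 -0.0195 -0.0017 -0.0085 0.021 -0.0147; 0.005 -0.0195 -0.0019 -0.0078 0.0214 -0.0145; 0.0046 -0.0195 -0.0021 -0.0071 0.0218 -0.0143; 0.0041 -0.0194 -0.0024 -0.0064 0.0222 -0.014; 0.0037 -0.0193 -0.0026 -0.0057 0.0225 -0.0138; 0.0033 -0.0192 -0.0028 -0.0049 0.0228 -0.0135"
}}

```text
time_s: 32.2
eef_pos: [0.5063, 0.0779, 0.3082]
tool_rot: [2.941, -0.288, 0.513]
force: [-0.9, 0.5, -5.6]
gripper_width: 0.4
```

Call:
{"op": "drive_tool", "data": {
  "plan": "0.0029 -0.0191 -0.003 -0.0042 0.0231 -0.0133; 0.0025 -0.019 -0.0033 -0.0035 0.0234 -0.013; 0.001 -0.0195 -0.0006 -0.0028 0.0237 -0.0126; 0.0006 -0.0194 -0.0009 -0.0021 0.0239 -0.0123; 0.0001 -0.0192 -0.0012 -0.0014 0.0242 -0.012; -0.0003 -0.0191 -0.0015 -0.0006 0.0244 -0.0116; -0.0007 -0.0189 -0.0017 0.0001 0.0245 -0.0113; -0.0011 -0.0187 -0.002 0.0008 0.0247 -0.0109"
}}

```text
time_s: 33.2
eef_pos: [0.434, 0.2113, 0.2895]
tool_rot: [2.873, -0.452, 0.662]
force: [-0.8, -0.0, -6.4]
gripper_width: 0.401
```

Call:
{"op": "drive_tool", "data": {
  "plan": "0 0 0.0087 0 0 0; 0 0 0.0088 0 0 0; 0 0 0.0087 0 0 0; 0 0 0.0088 0 0 0; 0 0 0.0087 0 0 0; 0 0 0.0087 0 0 0; 0 0 0.0087 0 0 0; 0 0 0.0088 0 0 0"
}}

```text
time_s: 34.2
eef_pos: [0.47, 0.2147, 0.2297]
tool_rot: [2.873, -0.453, 0.662]
force: [0.4, -0.4, -4.3]
gripper_width: 0.405
```

```bash
python3 - <<'E'
from est import *
np.set_printoptions(precision=4,suppress=True,linewidth=200)
p,A=now();s=env.state();print(s['force'],s['gripper_width'],s['joints'])
T=toolR(L,.5);und=p+.0024*A[:,2];print('underside in lens',L.T@(und-lf),'tilt',A[:,2]@L[:,2])
B=(lf+.1*L[:,2]-.0024*T[:,2],T);rows([(p,A),B])
for c in ('side','top','wrist'):
    snap(c,'f'+c);P=cam(c);o=proj(P,und);t=proj(P,und-.066*A[:,2]);print(c,'pred origin',o,'knob',t,'lf',proj(P,lf))
    for l in ('weight_500','lens_front','ring_tab'):
        print('  ',l,[(r['uv'],round(r['confidence'],2)) for r in env.spot_point(c,l)[:5]])
    print('  ext',[(r['extent'],round(r['confidence'],2)) for r in env.find_in(c,'weight_500')[:5]])
E
```

```text
[ 0.4305 -0.441  -4.2952] 0.40478172930851175 [ 0.4937 -0.1814  2.3453 -0.3928  0.5225  0.1905]
underside in lens [-0.0005  0.0002  0.0992] tilt -0.9999991180007848
0.0004 0.0004 -0.0008 -0.0010 0.0009 -0.0003; 0 0 0 0 0 0; 0 0 0 0 0 0; 0 0 0 0 0 0; 0 0 0 0 0 0; 0 0 0 0 0 0; 0 0 0 0 0 0; 0 0 0 0 0 0 

side pred origin [247.9247 163.3516] knob [239.2858 151.1708] lf [260.3287 180.5441]
   weight_500 [([245.9, 165.1], 0.7), ([295.9, 246.6], 0.68), ([345.6, 223.8], 0.6), ([306.0, 318.7], 0.56), ([352.8, 268.9], 0.5)]
   lens_front [([258.2, 182.1], 0.62)]
   ring_tab [([266.5, 181.6], 0.53)]
  ext [([301.2, 297.9, 312.3, 320.2], 0.7), ([353.3, 251.6, 363.4, 271.8], 0.67), ([235.3, 147.9, 253.1, 166.4], 0.64)]
top pred origin [217.98   236.2388] knob [216.965  245.6255] lf [219.406  223.1226]
   weight_500 [([291.9, 149.5], 0.6), ([400.5, 247.1], 0.6), ([296.6, 147.6], 0.58), ([332.6, 229.1], 0.57), ([215.8, 235.1], 0.53)]
   lens_front [([218.9, 224.9], 0.78), ([221.6, 211.1], 0.33)]
   ring_tab [([216.5, 212.1], 0.56)]
  ext [([398.2, 243.1, 407.3, 250.3], 0.67), ([329.7, 226.4, 344.9, 236.8], 0.63)]
wrist pred origin [282.4969 235.6737] knob [282.6759 279.2829] lf [282.8473 204.3754]
   weight_500 [([281.8, 239.2], 0.83)]
   lens_front [([282.3, 204.7], 0.68)]
   ring_tab [([302.8, 212.1], 0.6)]
  ext []
```

The predicted and seen weight-to-lens offsets agree: side (-12.4,-17.2) against (-12.3,-17.0). I'll hold still once, do a final check, and hand in.

Call:
{"op": "drive_tool", "data": {
  "plan": "0.0004 0.0004 -0.0008 0 0 0; 0 0 0 0 0 0; 0 0 0 0 0 0; 0 0 0 0 0 0; 0 0 0 0 0 0; 0 0 0 0 0 0; 0 0 0 0 0 0; 0 0 0 0 0 0"
}}

```text
time_s: 35.95
eef_pos: [0.4698, 0.2145, 0.2311]
tool_rot: [2.873, -0.453, 0.662]
force: [0.7, 0.0, -5.5]
gripper_width: 0.404
```

```bash
python3 - <<'E'
from est import *
np.set_printoptions(precision=4,suppress=True)
p,A=now();s=env.state();print(s['force'],s['gripper_width'],abs(s['qvel']).max(),L.T@(p+.0024*A[:,2]-lf))
snap('wrist');P=cam('wrist');print(env.spot_point('wrist','ring_tab')[:2],[(q,proj(P,rc+L@[.029*np.cos(q),.029*np.sin(q),0])) for q in (-.2,0,.2,.75)],env.spot_point('wrist','weight_500')[:1])
print(env.finish_job())
E
```

```text
[ 0.7328  0.018  -5.4532] 0.40376661366899835 0.0009019955440760668 [-0.     -0.      0.1005]
[{'uv': [303.4, 210.4], 'confidence': 0.67}, {'uv': [284.2, 202.8], 'confidence': 0.63}] [(-0.2, array([302.5751, 215.5965])), (0, array([305.5951, 211.4361])), (0.2, array([307.7285, 206.7582])), (0.75, array([308.3872, 192.7295]))] []
the job is handed in; nothing more can be done
None
```

I turned the focus ring to the index by pinching its tab and swinging it round. Then I lifted the 500 g weight by its cylinder, carried it to the lens, and handed the job in with the weight still held there. The hand-in reports no verdict.

**Last checks:**
- **Weight position:** the underside is 100.5 mm in front of the lens and on its axis to within a millimetre. This comes from the arm's reported pose, the pan height at the grasp, and the camera-measured lens position.
- **Cross-check:** just before the last 1 mm correction, the side camera agreed with the predicted weight-to-lens offset to about 0.2 pixel. The wrist camera put the underside within about 3.5 pixels (2–3 mm). In the last picture the network did not find the weight.
- **Grip:** the opening is steady at 37 mm on the 38 mm cylinder, the load is about 5.5 N, and the arm is at rest.
- **Ring:** the close-up after turning showed it at about -0.04 rad. The tab found in the last picture also fits an angle near 0.
- **Other items:** nothing I did should have touched the other weights or the bystanders, but I did not measure them again at the end.

**What disagreed:** the first try at gripping the ring itself failed. The fingertips ended about 20–30 mm short of the reported TCP, and joint 5 was at its limit (it read 0.306 against the stated 0.31). I switched to pinching the tab with a steeper tool. The fingers also lightly pressed the camera parts, with up to about 10 N on the tool, during the pinch and turn.

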